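# Feel which bao carver's boxes hold a steel punch

### The arm

A 6-joint arm with a two-finger parallel gripper is mounted at the origin on the work surface. World frame = base frame: x ahead of the robot, y to its left, z up, the work surface at z = 0. Lengths are in m, angles in rad, forces in N, time in s.
With the tool pointing down it reaches from about 0.35 to 0.875 m from the base axis. Payload 4.2 kg.
Tool frame: the origin (TCP) lies at the very end of the fingers, on their centre line; the grasp point (between the pads) lies 19 mm behind it; z points along the fingers, y is the direction in which the jaws open and shut (so a half turn about z gives the same grasp; the last joint's range is limited). The gripper opens to 85 mm and grips with 20 to 120 N. Pads are 22 mm wide; open, the fingers measure 114 mm over their backs; the gripper's body (76 mm by 85 mm) begins 54 mm behind the grasp point. The pads swing forward as they close: fully open they stand 13 mm farther back than shut.
Start: joints at [1.52, 0.385, 0.008, 0, -1.194, -0.259], TCP at [0.191, 0.595, 0.231] pointing down, gripper open.
Joint ranges: [-3.14, 3.14], [-1.21, 2.06], [-1.07, 1.41], [-3.16, 2.05], [-2.99, -0.16], [-3.1, 3.1]. Speed limits (rad/s): [2.79, 2.79, 3.14, 3.14, 3.14, 3.14].

### API

Orientations are given as a 3x3 rotation matrix whose columns are the frame's x, y, z axes.
In Python, from plant import * gives the robot as it stands.
- The arm moves only by the tool servo_tool, never from a script. Its arguments are lists of equal length, an entry for each row: "linear": the shift along the tool's x, y, z in m, a list of three; "delta_rot": the turn, a rotation vector about the tool's x, y, z in rad, a list of three. A call has 1 to 10 rows; each row is the pose to reach, as a shift and turn from the pose commanded when the call began, along the tool's axes at that moment; what a row does not reach only later rows make up. A row lasts 1/12 s, in which the tool goes at most 41.7 mm and 7.16 degrees, less where a joint would pass 70% of its speed; a pose out of reach is approached as far as the arm can. A call with a gripper value outside its range is refused whole. "claw" is the opening, from 0 (shut) to 1 (fully open), set as the call begins (left out, the last holds). The fingers move at their own pace and stop on an object; "newtons" is the grip in N (left out, the last holds). Time passes only in rows, so rows that repeat a pose let the fingers close. It gives the time, the measured TCP pose, the force and the opening at its end, in the units of the state.
- get_state(): the state, without advancing time (a new reading comes with each control period).
- read_camera(name): name is "scene" or "top"; returns a dict with "pixels" (384x512x3 uint8, red, green, blue), "camera_matrix" (3x3 intrinsics, pixels), "k1" (the pictures are not rectified: a ray, as slopes to the right and down, at radius r is drawn at 1 + k1 r^2 times it, then the intrinsics apply), "R" (3x3) and "t" (3): a world point X has camera coordinates R X + t. Camera axes: x right, y down, z forward; pixel columns grow to the right and rows downward; lengths in m; the calibration is good to about 2 mm. A picture is of the moment at which its call begins. There is no depth.
- close_job(): hands the job in, once; it reports no verdict.
Trained networks look in the newest picture that a camera, given by its name, has taken for a name from the list of things; names that differ only in an ending like _2 or _b are one class to them, and where a whole thing is asked for, a point or a joint stands for the part that bears it (a point fixed in the world has none). Each returns a list of dicts, best first, with "score" (0 to 1); they miss things now and then, are a little off and sometimes report something else, mostly with a low value. They report only what shows in the picture. A call takes as long as a camera call. They do not tell look-alikes from the thing itself.
- regions_of(target, camera): "pixels" (384x512 bool, what is visible of it) and "at" ([column, row] as shares, 0 to 1, of the picture: columns of its width, rows of its height, amid what is visible of it).
- tip_of(target, camera): "at" ([column, row] as shares, 0 to 1, of the picture: columns of its width, rows of its height: a listed point, or the origin of a listed thing).
The state is a dict: "time_s": time; "qpos": joint angles; "qvel": joint speeds; "tau": joint torques, N m; "position": TCP position; "ee_rot": TCP orientation; "ft_force": force on the tool from outside, world axes, zero at the start; "moment": the same for the moment, N m; "finger_gap": finger opening in m.
Only numpy, scipy, OpenCV 4.12 (cv2) and the standard library are available. Lean on these libraries where they do the work, as an engineer would, in place of code of your own. Each camera call takes 0.05 s, during which the arm holds its last target.

### The job

One or two of these three look-alike boxes hold a heavy steel pit punch, the others are empty. Working from the robot's left box to its right one, raise each box's near end by its lug about a centimetre, with the far end staying on the bench, to feel its weight and set it down again; slide each heavy box straight ahead along the bench until its far end is gently flush against the red rail, and leave the light ones where they stand. Leave the bowl, burnisher, wedge and template alone.

Things in the scene. Friction and masses are not known exactly. Their poses are not given: they have to be found in the camera images.
- stop_rail: straight red steel stop rail bolted to the bench beyond the boxes, 440 mm long, 36 mm high. Origin: middle of the length of its front face (the face towards the robot and the boxes), at bench level. Its x axis points away from the boxes, square to the front face; y runs along the rail to the robot's left. Rigid; its place and yaw vary.
- bench: the blue-painted plywood bench, its flat top at z = 0.
- box_left: left one ('left' = robot's left, +y) of three look-alike closed hardwood boxes, 100 mm long (x), 66 wide (y), 56 high, loose on the bench. Origin: centre of its underside; x points to its far end, towards the rail. Empty it weighs about 0.27 kg, with a steel punch 0.69 to 0.82 kg; contents sit at its centre and do not shift. Nothing outside shows which it is.
- box_left_lug (a point): grip point of the dark flat upright lug on the left box's near end, 68 mm from the box's centre, 36 mm above the bench; axes as the box. Lug: 12 mm thick (y), 22 to 50 mm above the bench, sticking out 31 mm, clear on both sides and below. Raising it with the far end left on the bench takes about 0.42 of the box's weight, give or take 0.6 N of friction in a light (12 N) grip.
- box_left_nose (a point): middle of the left box's far end face, 50 mm ahead of the box's centre and 4 mm above the underside; axes as the box.
- box_middle: middle one ('left' = robot's left, +y) of three look-alike closed hardwood boxes, 100 mm long (x), 66 wide (y), 56 high, loose on the bench. Origin: centre of its underside; x points to its far end, towards the rail. Empty it weighs about 0.27 kg, with a steel punch 0.69 to 0.82 kg; contents sit at its centre and do not shift. Nothing outside shows which it is.
- box_middle_lug (a point): grip point of the dark flat upright lug on the middle box's near end, 68 mm from the box's centre, 36 mm above the bench; axes as the box. Lug: 12 mm thick (y), 22 to 50 mm above the bench, sticking out 31 mm, clear on both sides and below. Raising it with the far end left on the bench takes about 0.42 of the box's weight, give or take 0.6 N of friction in a light (12 N) grip.
- box_middle_nose (a point): middle of the middle box's far end face, 50 mm ahead of the box's centre and 4 mm above the underside; axes as the box.
- box_right: right one ('left' = robot's left, +y) of three look-alike closed hardwood boxes, 100 mm long (x), 66 wide (y), 56 high, loose on the bench. Origin: centre of its underside; x points to its far end, towards the rail. Empty it weighs about 0.27 kg, with a steel punch 0.69 to 0.82 kg; contents sit at its centre and do not shift. Nothing outside shows which it is.
- box_right_lug (a point): grip point of the dark flat upright lug on the right box's near end, 68 mm from the box's centre, 36 mm above the bench; axes as the box. Lug: 12 mm thick (y), 22 to 50 mm above the bench, sticking out 31 mm, clear on both sides and below. Raising it with the far end left on the bench takes about 0.42 of the box's weight, give or take 0.6 N of friction in a light (12 N) grip.
- box_right_nose (a point): middle of the right box's far end face, 50 mm ahead of the box's centre and 4 mm above the underside; axes as the box.
- soapstone_bowl: carved pale soapstone bowl, 110 mm across, 50 high; bystander. Origin: centre of its underside.
- bone_burnisher: cream bone burnisher, a flat stick about 155 mm long and 10 thick, lying on the bench; bystander. Origin: underside, near mid-length.
- steel_wedge: galvanised steel splitting wedge, 130 mm long, 40 wide, 30 high; bystander. Origin: underside, near mid-length.
- cedar_template: pale cedar pit template, a 200 x 70 x 8 mm plate with three round holes, lying on the bench; bystander. Origin: centre of its underside.
There are look-alikes about, which are no part of the job. Leave any blue, purple or turquoise look-alike of the box_left alone.

How it is judged:
On the way, in this order (a step that is already met when the one before it is completed fails the run):
1. the left box has its near end raised (tilt 0.04 to 0.2 rad, about 4 to 20 mm) with its far end still resting on the bench (angle between box_left's own z axis and vertical between 0.04 and 0.2 rad and height (world z) of box_left_nose below 0.008 m and contact force between box_left and bench above 0.3 N), for 0.2 s.
2. the middle box has its near end raised (tilt 0.04 to 0.2 rad, about 4 to 20 mm) with its far end still resting on the bench (angle between box_middle's own z axis and vertical between 0.04 and 0.2 rad and height (world z) of box_middle_nose below 0.008 m and contact force between box_middle and bench above 0.3 N), for 0.2 s.
3. the right box has its near end raised (tilt 0.04 to 0.2 rad, about 4 to 20 mm) with its far end still resting on the bench (angle between box_right's own z axis and vertical between 0.04 and 0.2 rad and height (world z) of box_right_nose below 0.008 m and contact force between box_right and bench above 0.3 N), for 0.2 s.
At the end, for the whole second after the job is handed in: Every box stands flat and still on the bench (tilt under 0.05 rad). Each box holding a steel punch has its far end against the red rail's front face (within 6 mm, square to it within 0.09 rad); each empty box is within 30 mm of where it started (angle between each of box_left, box_middle, box_right's own z axis and vertical below 0.05 rad and linear speed of each of box_left, box_middle, box_right below 0.01 m/s and ((contact force between box_left and bench above 5 N and x of box_left_nose in the frame of stop_rail between -0.006 and 0.005 m and y of box_left_nose in the frame of stop_rail between -0.21 and 0.21 m and angle between the x axis of box_left and the x axis of stop_rail, either way round below 0.09 rad) or (contact force between box_left and bench between 1 and 5 N and distance of box_left from where it was at the start of the episode below 0.03 m)) and ((contact force between box_middle and bench above 5 N and x of box_middle_nose in the frame of stop_rail between -0.006 and 0.005 m and y of box_middle_nose in the frame of stop_rail between -0.21 and 0.21 m and angle between the x axis of box_middle and the x axis of stop_rail, either way round below 0.09 rad) or (contact force between box_middle and bench between 1 and 5 N and distance of box_middle from where it was at the start of the episode below 0.03 m)) and ((contact force between box_right and bench above 5 N and x of box_right_nose in the frame of stop_rail between -0.006 and 0.005 m and y of box_right_nose in the frame of stop_rail between -0.21 and 0.21 m and angle between the x axis of box_right and the x axis of stop_rail, either way round below 0.09 rad) or (contact force between box_right and bench between 1 and 5 N and distance of box_right from where it was at the start of the episode below 0.03 m))); the robot touches nothing.
It fails at once if a box's far end is lifted more than 15 mm off the bench (height (world z) of any of box_left_nose, box_middle_nose, box_right_nose above 0.019 m).
It fails at once if a box is tipped steeply (over 17 degrees) (angle between any of box_left, box_middle, box_right's own z axis and vertical above 0.3 rad).
It fails at once if a box is pressed against the rail with more than 25 N (contact force between any of box_left, box_middle, box_right and stop_rail above 25 N).
It fails at once if the bowl, burnisher, wedge or template is moved more than 20 mm (distance of any of soapstone_bowl, bone_burnisher, steel_wedge, cedar_template from where it was at the start of the episode above 0.02 m).
It also fails if it takes over 72 s, if anything falls off the work surface, if the arm or the gripper's body presses on something with over 40 N, if the wrist force passes 120 N, or if a joint passes its speed limit or range.

## Working session

There is one attempt and no reset: what is moved stays moved. The work goes in short steps, Python scripts to look and compute and a tool call to move; the robot and the scene stay as the last step left them, time stands still between calls to the robot, and variables do not carry over. Pictures are saved under pics/ and viewed, and the job is handed in when it is done.

Besides the shell and the picture viewer there is one more tool, called after "Request:" by a JSON object that holds its "fn" and its "kwargs", one argument or row to a line. servo_tool: Moves the arm, as the interface text tells. Its arguments: {"type":"object","properties":{"linear":{"type":"array"},"delta_rot":{"type":"array"},"claw":{"type":"number"},"newtons":{"type":"number"}},"required":["linear","delta_rot"]}

```bash
ls; mkdir -p pics; python3 - <<'E'
from plant import *
import cv2,pickle
s=get_state(); print(s)
for c in("scene","top"):
    d=read_camera(c); cv2.imwrite(f"pics/{c}0.png",d["pixels"][:,:,::-1]); pickle.dump(d,open(c+"0.pkl","wb"))
    print(c,d["camera_matrix"],d["k1"],d["R"],d["t"])
    for n in["box_left","box_left_lug","box_left_nose","stop_rail"]:
        print(n,[( [round(float(v),4) for v in (r["at"][0]*512,r["at"][1]*384)],round(r["score"],2)) for r in tip_of(n,c)])
    for n in ["stop_rail","box_left"]:
        print(n,[( [round(float(v),4) for v in (r["at"][0]*512,r["at"][1]*384)],round(r["score"],2),r["pixels"].sum()) for r in regions_of(n,c)])
E
```

```text
pics
{'time_s': 0.0, 'qpos': array([ 1.51958844e+00,  3.85586041e-01,  6.56372847e-03, -4.94563570e-04,
       -1.19399427e+00, -2.58647720e-01]), 'qvel': array([ 0.0005047 , -0.00103782,  0.00082056,  0.00110228, -0.00048573,
        0.00011534]), 'tau': array([ 8.22813399e-04, -3.92288840e+01,  1.88407338e+01,  4.18618083e+00,
       -4.55533256e-03,  7.04257474e-06]), 'position': array([0.19035107, 0.59466976, 0.23018015]), 'ee_rot': array([[ 9.52321985e-01, -3.05094263e-01, -5.72907619e-04],
       [-3.05094776e-01, -9.52319466e-01, -2.19375873e-03],
       [ 1.23712124e-04,  2.26395579e-03, -9.99997430e-01]]), 'ft_force': array([-0.004402  ,  0.01254512, -0.22838522]), 'moment': array([ 0.00138365, -0.01221206, -0.02634532]), 'finger_gap': 0.08532521762922748}
scene [[487.46479747   0.         246.09168921]
 [  0.         487.46479747 193.63386084]
 [  0.           0.           1.        ]] -0.18223499040666225 [[ 0.7478351   0.66388233 -0.0017073 ]
 [ 0.56847774 -0.64168993 -0.51484667]
 [-0.34289317  0.38404985 -0.85728058]] [-0.39947271 -0.26640485  1.48943068]
box_left [([29
[... 1028 characters left out ...]
[([205.9776, 178.4064], 0.94), ([164.8128, 226.9056], 0.7), ([227.3792, 258.8928], 0.68), ([311.6032, 269.4912], 0.66)]
box_left_lug [([145.3056, 252.288], 0.81), ([246.016, 277.7856], 0.63), ([196.4032, 204.288], 0.62), ([306.7904, 294.9888], 0.62), ([408.32, 180.7104], 0.24)]
box_left_nose [([315.1872, 249.408], 0.93), ([213.2992, 243.1104], 0.91), ([174.4896, 215.0016], 0.87), ([208.2816, 161.3952], 0.62)]
stop_rail [([260.4032, 137.088], 0.9)]
stop_rail [([264.3968, 125.4144], 0.93, np.int64(3789))]
box_left [([226.7136, 259.8144], 0.96, np.int64(1215)), ([160.1024, 226.7904], 0.72, np.int64(1263)), ([203.4176, 178.9824], 0.64, np.int64(1230)), ([314.88, 272.7168], 0.58, np.int64(1213))]
```

View pics/scene0.png

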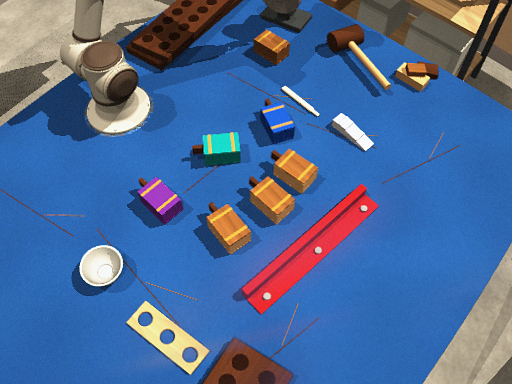

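View pics/top0.png

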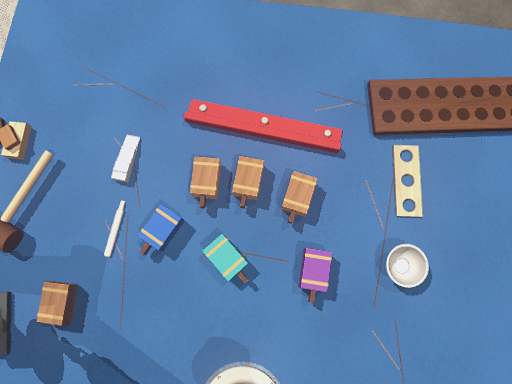

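Scene shows the three orange boxes at (296,170), (272,198) and (229,227) in front of the red rail (310,250). In top they are at (205,178), (248,178) and (299,193). The look-alikes are teal (225,258), blue (160,227), purple (316,270) and a brown, lugless box at far left (55,303). I'll measure the three in front of the rail.

```bash
cat > h.py <<'E'
import numpy as np,cv2,pickle
from scipy.optimize import minimize
def proj(X,d):
    X=np.atleast_2d(X)@d["R"].T+d["t"]; u=X[:,:2]/X[:,2:]; r2=(u**2).sum(1,keepdims=True)
    u=u*(1+d["k1"]*r2); K=d["camera_matrix"]; return u*[K[0,0],K[1,1]]+K[:2,2]
def ray(px,d,z=0.):
    K=d["camera_matrix"]
    q=(np.array(px,float)-K[:2,2])/[K[0,0],K[1,1]]
    u=q.copy()
    for _ in range(20): u=q/(1+d["k1"]*(u**2).sum())
    v=d["R"].T@np.r_[u,1]; c=-d["R"].T@d["t"]; return c+v*(z-c[2])/v[2]
def cuboid(p,l,w,h):
    x,y,a=p;c,s=np.cos(a),np.sin(a)
    return np.array([[x+c*i-s*j,y+s*i+c*j,k] for i in l for j in w for k in h])
def poly(P,d,S=8):
    pp=proj(P,d); hull=cv2.convexHull(pp.astype(np.float32))[:,0]
    m=np.zeros((384*S//2,512*S//2),np.uint8)
    return hull
def soft(P,d,up=4):
    hull=cv2.convexHull(proj(P,d).astype(np.float32))[:,0]
    m=np.zeros((384*up,512*up),np.uint8)
    cv2.fillPoly(m,[np.round(((hull+.5)*up-.5)*16).astype(np.int32)],255,shift=4)
    return cv2.resize(m,(512,384),interpolation=cv2.INTER_AREA)/255.
def fit(masks,ds,p0,dims):
    def cost(p): return sum(np.abs(soft(cuboid(p,*dims),d)-m).sum() for m,d in zip(masks,ds))
    p=np.array(p0)
    for st in(.01,.003):
        sim=np.array([p,p+[st,0,0],p+[0,st,0],p+[0,0,st*8]])
        r=minimize(cost,p,method="Nelder-Mead",options=dict(initial_simplex=sim,xatol=1e-4,fatol=.05)); p=r.x
    return p,r.fun
BOX=((-.05,.05),(-.033,.033),(0,.056))
def boxmask(d,p0):
    hsv=cv2.cvtColor(d["pixels"],cv2.COLOR_RGB2HSV)
    m=((hsv[...,0]>5)&(hsv[...,0]<35)&(hsv[...,1]>90)&(hsv[...,2]>50)).astype(np.uint8)
    m=cv2.morphologyEx(m,cv2.MORPH_OPEN,np.ones((3,3)))
    m=cv2.morphologyEx(m,cv2.MORPH_CLOSE,np.ones((3,3)))
    n,L,st,ce=cv2.connectedComponentsWithStats(m)
    c=proj([p0[0],p0[1],.03],d)[0]
    k=min(range(1,n),key=lambda i:np.hypot(*(ce[i]-c))+(1e3 if st[i,4]<200 else 0))
    return (L==k).astype(float)
E
cat > m0.py <<'E'
from h import *
S,T=[pickle.load(open(c+"0.pkl","rb")) for c in("scene","top")]
for px in((205,178),(248,178),(299,193)):
    p0=[*ray(px,T,.056)[:2],0]
    for ds in([T],[S],[S,T]):
        ms=[boxmask(d,p0) for d in ds]
        p,f=fit(ms,ds,p0,BOX); print(px,np.round(p,4),round(f,1),[int(m.sum()) for m in ms])
    for d,nm in((S,"s"),(T,"t")):
        pass
# rail: red mask
for d,nm in((S,"scene"),(T,"top")):
    hsv=cv2.cvtColor(d["pixels"],cv2.COLOR_RGB2HSV)
    m=(((hsv[...,0]<5)|(hsv[...,0]>172))&(hsv[...,1]>130)&(hsv[...,2]>60)).astype(np.uint8)
    n,L,st,ce=cv2.connectedComponentsWithStats(m);k=1+st[1:,4].argmax();m=(L==k)
    print(nm,"rail",st[k]); np.save(nm+"rail.npy",m)
    c=cv2.resize(d["pixels"][:,:,::-1],None,fx=4,fy=4,interpolation=cv2.INTER_CUBIC)
    o=(160,150) if nm=="scene" and False else None
    cv2.imwrite(f"pics/{nm}_c.png",c[(560 if nm=="scene" else 340):(560 if nm=="scene" else 340)+600, (760 if nm=="scene" else 660):(760 if nm=="scene" else 660)+800])
E
python3 m0.py
```

```text
(205, 178) [0.566  0.1638 0.0361] 185.5 [984]
(205, 178) [0.5675 0.1643 0.0157] 90.6 [1205]
(205, 178) [0.5671 0.1642 0.0454] 280.6 [1205, 984]
(248, 178) [ 0.5767  0.0516 -0.0693] 139.9 [994]
(248, 178) [ 0.5792  0.0513 -0.0858] 88.0 [1294]
(248, 178) [ 0.5785  0.0512 -0.0828] 233.0 [1294, 994]
(299, 193) [ 0.5493 -0.0877 -0.2087] 136.4 [1001]
(299, 193) [ 0.551  -0.0874 -0.2049] 99.0 [1310]
(299, 193) [ 0.5498 -0.0874 -0.2143] 242.1 [1310, 1001]
scene rail [ 242  184  136  130 4446]
top rail [ 184   99  158   53 3381]
```

View pics/top_c.png

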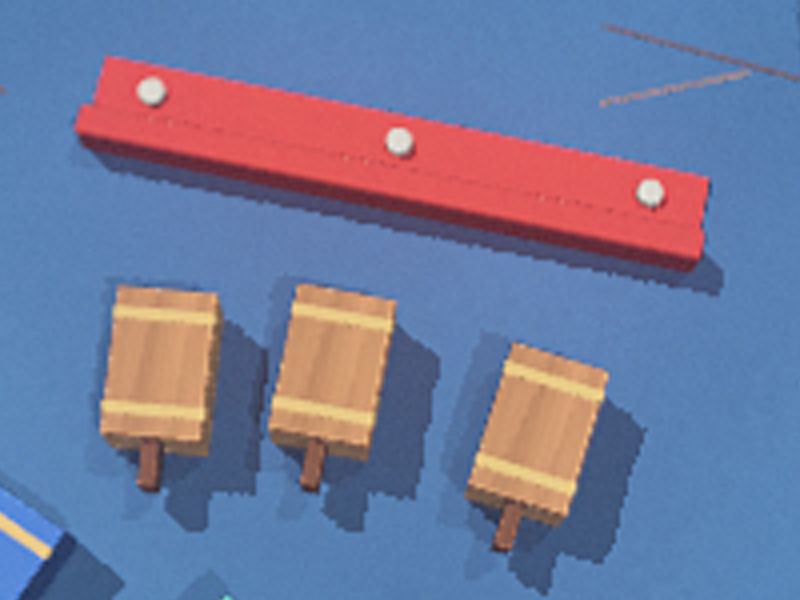

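View pics/scene_c.png

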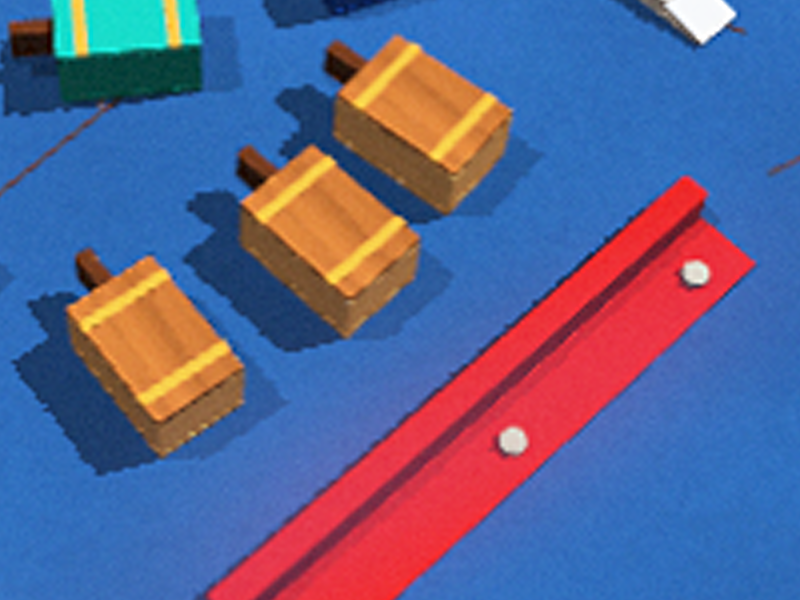

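```bash
cat > m1.py <<'E'
from h import *
import sys
S,T=[pickle.load(open(c+"0.pkl","rb")) for c in("scene","top")]
def bm(d,p0):
    a=d["pixels"].astype(int); sat=a[...,0]-a[...,2]   # R-B
    g=(sat>25)&(a[...,0]>75)
    red=(a[...,1]<0.45*a[...,0]) ; g&=~red
    m=cv2.morphologyEx(g.astype(np.uint8),cv2.MORPH_CLOSE,np.ones((3,3)))
    m=cv2.morphologyEx(m,cv2.MORPH_OPEN,np.ones((7,7)))
    n,L,st,ce=cv2.connectedComponentsWithStats(m); c=proj([p0[0],p0[1],.03],d)[0]
    k=min(range(1,n),key=lambda i:np.hypot(*(ce[i]-c))+(1e3 if st[i,4]<200 else 0))
    return (L==k).astype(float)
B=[]
for px in((205,178),(248,178),(299,193)):
    p0=[*ray(px,T,.056)[:2],-.1]
    for ds in([T],[S],[S,T]):
        ms=[bm(d,p0) for d in ds]
        p,f=fit(ms,ds,p0,BOX); print(px,np.round(p,4),round(f,1),[int(m.sum()) for m in ms])
    B.append(p)
# rail front top edge
def edge(nm,d,pick,z):
    m=np.load(nm+"rail.npy"); pts=[]
    cols=range(200,332,2) if nm=="top" else range(255,352,2)
    for c in cols:
        r=np.where(m[:,c])[0]
        if len(r): pts.append((c,(r.max()+.5 if pick=="max" else r.min()-.5)))
    W=np.array([ray(q,d,z) for q in pts])
    v=cv2.fitLine(W[:,:2].astype(np.float32),cv2.DIST_HUBER,0,1e-4,1e-4).ravel()
    a=np.arctan2(-v[0],v[1]) if v[1]>0 else np.arctan2(v[0],-v[1])
    x0=v[2]-v[3]*v[0]/v[1]
    print(nm,"yaw",round(a,4),"x at y=0",round(float(x0),4), "ends",np.round(W[[0,-1]],3).tolist()); return a,x0
e1=edge("scene",S,"min",.036); e2=edge("top",T,"max",0.)
for d in(S,T): pass
pickle.dump((B,e1,e2),open("m.pkl","wb"))
c=np.mean([e1,e2],0)
for d,nm in((S,"s"),(T,"t")):
    im=cv2.resize(d["pixels"][:,:,::-1],None,fx=4,fy=4,interpolation=cv2.INTER_CUBIC)
    for p in B:
        for P,col in((cuboid(p,*BOX),(255,255,255)),(cuboid(p,(.05,.081),(-.006,.006),(.022,.05))*1,(0,255,0))):
            if col[0]==0:P=cuboid(p,(-.081,-.05),(-.006,.006),(.022,.05))
            q=((proj(P,d)+.5)*4-.5).astype(int)
            for i in range(8):
                for b in(1,2,4):
                    if not i&b: cv2.line(im,tuple(map(int,q[i])),tuple(map(int,q[i|b])),col,1)
    for z in(0,.036):
        P=[[c[1]-np.tan(c[0])*y,y,z] for y in(.2,-.2)]
        q=((proj(P,d)+.5)*4-.5).astype(int); cv2.line(im,tuple(map(int,q[0])),tuple(map(int,q[1])),(0,255,255),1)
    o=(560,760) if nm=="s" else (340,660)
    cv2.imwrite(f"pics/o_{nm}.png",im[o[0]:o[0]+600,o[1]:o[1]+800])
E
python3 m1.py
```

```text
(205, 178) [0.5666 0.1648 0.0169] 49.8 [1085]
(205, 178) [0.5672 0.1648 0.0339] 74.4 [1184]
(205, 178) [0.5671 0.1649 0.0297] 125.9 [1184, 1085]
(248, 178) [ 0.5781  0.0508 -0.0647] 52.9 [1030]
(248, 178) [ 0.5792  0.0513 -0.0769] 68.4 [1268]
(248, 178) [ 0.5787  0.0509 -0.0777] 123.0 [1268, 1030]
(299, 193) [ 0.5504 -0.0874 -0.1966] 58.2 [1028]
(299, 193) [ 0.551  -0.0873 -0.2053] 83.9 [1276]
(299, 193) [ 0.5507 -0.0878 -0.2077] 149.3 [1276, 1028]
scene yaw -0.1003 x at y=0 0.7044 ends [[0.69, -0.143, 0.036], [0.725, 0.207, 0.036]]
top yaw -0.1042 x at y=0 0.7037 ends [[0.733, 0.206, 0.0], [0.693, -0.167, 0.0]]
```

View pics/o_t.png

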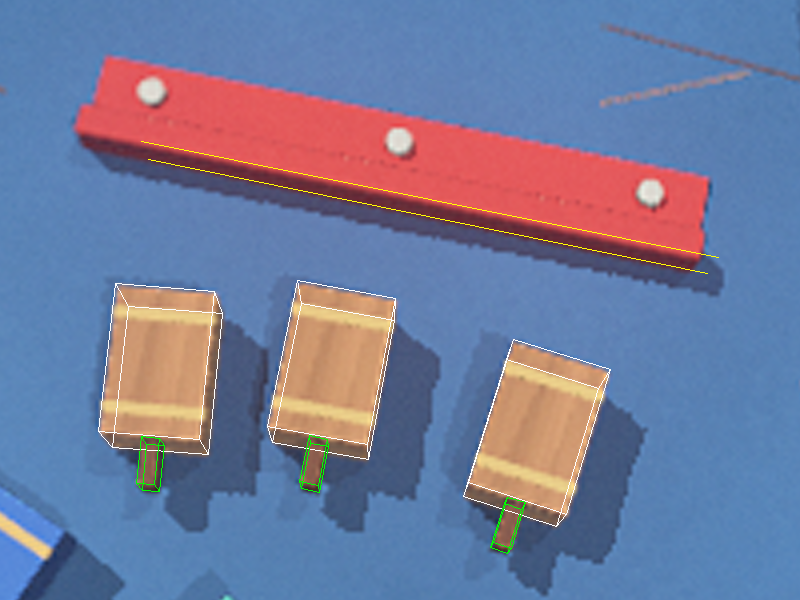

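View pics/o_s.png

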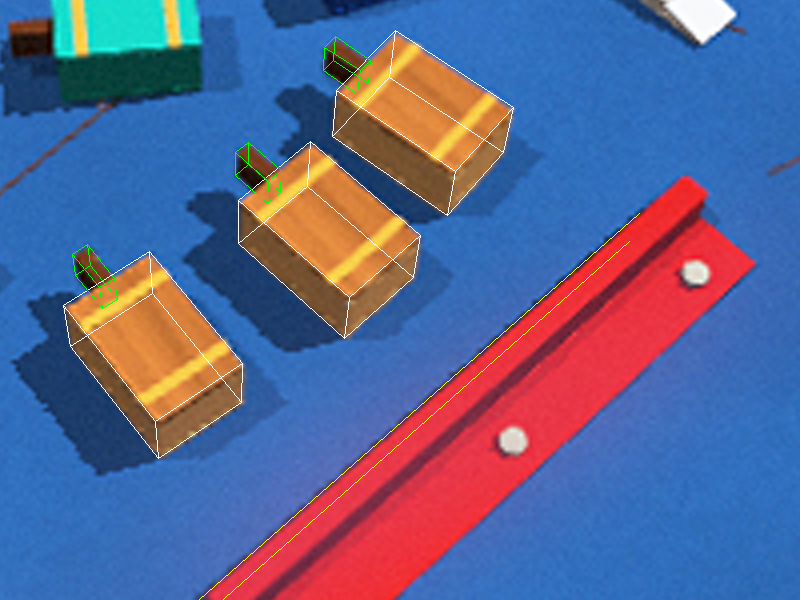

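Overlay matches: box poses agree within about 1 mm between the cameras. The rail yaw is about -0.10, with its face on x≈0.704+0.102y. I'm starting with the left box.

```bash
cat > g.py <<'E'
import sys
from plant import *
import numpy as np
from scipy.spatial.transform import Rotation as Ro
def goal(p,yaw,pitch=0.):
    s=get_state(); R=np.array(s["ee_rot"])
    Rt=(Ro.from_euler("z",yaw)*Ro.from_euler("y",pitch)).as_matrix()@np.diag([1,-1,-1.])
    print("t",round(s["time_s"],2),"pos",np.round(s["position"],4),"F",np.round(s["ft_force"],2),"M",np.round(s["moment"],3),"gap",round(s["finger_gap"],4),"yaw",round(np.arctan2(R[1,0],R[0,0]),4),"q",np.round(s["qpos"],2))
    print("lin",np.round(R.T@(np.array(p)-s["position"]),4).tolist(),"rot",np.round(Ro.from_matrix(R.T@Rt).as_rotvec(),4).tolist())
if __name__=="__main__": 
    a=list(map(float,sys.argv[1:])); goal(a[:3],*a[3:])
E
python3 - <<'E'
import pickle,numpy as np
B,_,_=pickle.load(open("m.pkl","rb"))
for p in B: print(np.round([p[0]-.068*np.cos(p[2]),p[1]-.068*np.sin(p[2]),p[2]],4))
E
python3 g.py .499 .163 .12 .03
```

```text
[0.4991 0.1629 0.0297]
[ 0.5109  0.0562 -0.0777]
[ 0.4841 -0.0737 -0.2077]
t 0.7 pos [0.1905 0.5952 0.2313] F [ 0.37  0.33 -0.3 ] M [ 0.019 -0.062  0.018] gap 0.0854 yaw -0.3097 q [ 1.52  0.38  0.01 -0.   -1.19 -0.26]
lin [0.4256, 0.3176, 0.1113] rot [-0.0, 0.0, -0.3397]
```

Request:
{"fn": "servo_tool", "kwargs": {
  "linear": [
    [0.03, 0.022, 0],
    [0.07, 0.05, 0],
    [0.1, 0.075, 0],
    [0.13, 0.1, 0.01],
    [0.16, 0.125, 0.02],
    [0.19, 0.15, 0.03],
    [0.22, 0.17, 0.04],
    [0.25, 0.19, 0.05],
    [0.28, 0.21, 0.06],
    [0.31, 0.232, 0.07]
  ],
  "delta_rot": [
    [0, 0, -0.02],
    [0, 0, -0.05],
    [0, 0, -0.08],
    [0, 0, -0.11],
    [0, 0, -0.14],
    [0, 0, -0.17],
    [0, 0, -0.2],
    [0, 0, -0.24],
    [0, 0, -0.28],
    [0, 0, -0.32]
  ],
  "claw": 0.45,
  "newtons": 20
}}

```text
time_s: 1.53
position: [0.4161, 0.2786, 0.1614]
ee_rot: [[1.0, 0.013, 0.001], [0.013, -1.0, 0.001], [0.001, -0.001, -1.0]]
ft_force: [0.6, 0.6, -0.9]
finger_gap: 0.0383
```

```bash
python3 g.py .499 .163 .09 .03
```

```text
t 1.53 pos [0.4161 0.2786 0.1614] F [ 0.57  0.57 -0.89] M [ 0.021 -0.115  0.004] gap 0.0383 yaw 0.0128 q [ 0.91  0.24 -0.39  0.   -0.93  0.67]
lin [0.0814, 0.1167, 0.0713] rot [-0.001, -0.0011, -0.0172]
```

Request:
{"fn": "servo_tool", "kwargs": {
  "linear": [
    [0.02, 0.025, 0.01],
    [0.04, 0.055, 0.02],
    [0.06, 0.085, 0.04],
    [0.075, 0.105, 0.055],
    [0.081, 0.117, 0.071],
    [0.081, 0.117, 0.071],
    [0.081, 0.117, 0.071]
  ],
  "delta_rot": [
    [0, 0, 0],
    [0, 0, -0.005],
    [0, 0, -0.01],
    [0, 0, -0.017],
    [0, 0, -0.017],
    [0, 0, -0.017],
    [0, 0, -0.017]
  ]
}}

```text
time_s: 2.12
position: [0.4972, 0.1628, 0.0897]
ee_rot: [[1.0, 0.026, -0.001], [0.026, -1.0, -0.001], [-0.001, 0.001, -1.0]]
ft_force: [-0.6, 0.3, 1.1]
finger_gap: 0.0383
```

```bash
python3 g.py .499 .163 .017 .03; python3 - <<'E'
from plant import *
import cv2
d=read_camera("top"); cv2.imwrite("pics/t1.png",cv2.resize(d["pixels"][:,:,::-1][130:290,130:330],None,fx=4,fy=4))
E
```

```text
t 2.12 pos [0.4972 0.1628 0.0897] F [-0.57  0.33  1.05] M [-0.007 -0.034  0.037] gap 0.0383 yaw 0.0255 q [ 0.63  0.37 -0.43  0.   -0.78  0.97]
lin [0.002, -0.0003, 0.0727] rot [0.0012, 0.0015, -0.0045]
```

View pics/t1.png

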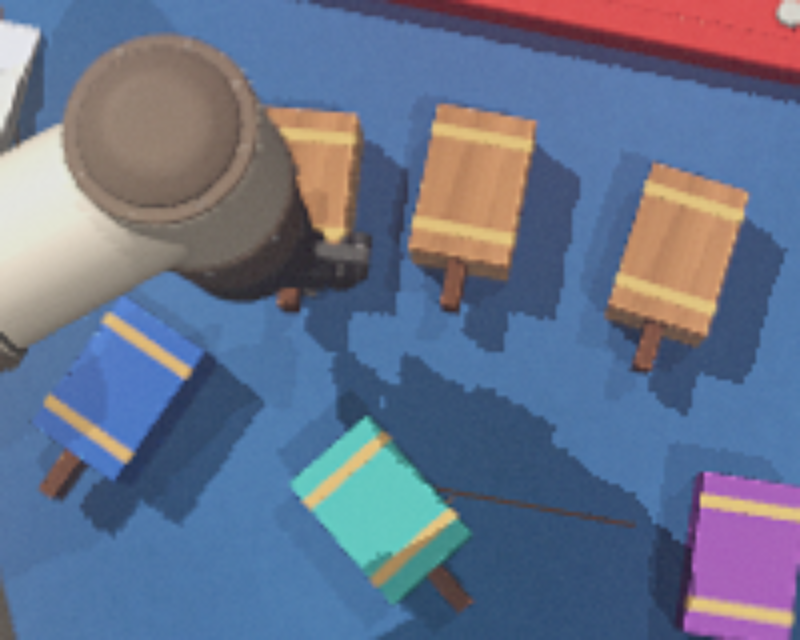

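The picture shows the gripper over the left lug at (290,295), with the boxes undisturbed. Next I descend and grip.

Request:
{"fn": "servo_tool", "kwargs": {
  "linear": [
    [0.002, 0, 0.02],
    [0.002, 0, 0.04],
    [0.002, 0, 0.055],
    [0.002, 0, 0.065],
    [0.002, 0, 0.073],
    [0.002, 0, 0.073],
    [0.002, 0, 0.073]
  ],
  "delta_rot": [
    [0, 0, -0.004],
    [0, 0, -0.004],
    [0, 0, -0.004],
    [0, 0, -0.004],
    [0, 0, -0.004],
    [0, 0, -0.004],
    [0, 0, -0.004]
  ]
}}

```text
time_s: 2.75
position: [0.4995, 0.1644, 0.0178]
ee_rot: [[0.999, 0.032, 0.001], [0.032, -0.999, 0.0], [0.001, -0.0, -1.0]]
ft_force: [-0.3, -0.6, 0.3]
finger_gap: 0.0384
```

Request:
{"fn": "servo_tool", "kwargs": {
  "linear": [
    [0, 0, 0],
    [0, 0, 0],
    [0, 0, 0],
    [0, 0, 0],
    [0, 0, 0],
    [0, 0, 0]
  ],
  "delta_rot": [
    [0, 0, 0],
    [0, 0, 0],
    [0, 0, 0],
    [0, 0, 0],
    [0, 0, 0],
    [0, 0, 0]
  ],
  "claw": 0,
  "newtons": 20
}}

```text
time_s: 3.25
position: [0.4998, 0.164, 0.0183]
ee_rot: [[0.999, 0.032, 0.001], [0.032, -0.999, 0.001], [0.002, -0.001, -1.0]]
ft_force: [-1.4, 0.6, 6.3]
finger_gap: 0.0118
```

```bash
python3 g.py .501 .163 .027 .03 .085
```

```text
t 3.25 pos [0.4998 0.164  0.0183] F [-1.44  0.57  6.34] M [-0.037  0.362 -0.022] gap 0.0118 yaw 0.0317 q [ 0.63  0.48 -0.49  0.   -0.61  0.98]
lin [0.0012, 0.001, -0.0087] rot [-0.0006, -0.0865, 0.0017]
```

Request:
{"fn": "servo_tool", "kwargs": {
  "linear": [
    [0.0005, 0, -0.002],
    [0.001, 0, -0.004],
    [0.002, 0, -0.006],
    [0.003, 0, -0.008],
    [0.0035, 0, -0.01],
    [0.004, 0, -0.012],
    [0.0045, 0, -0.013],
    [0.0045, 0, -0.013],
    [0.0045, 0, -0.013],
    [0.0045, 0, -0.013]
  ],
  "delta_rot": [
    [0, 0, 0],
    [0, 0, 0],
    [0, 0, 0],
    [0, 0, 0],
    [0, 0, 0],
    [0, 0, 0],
    [0, 0, 0],
    [0, 0, 0],
    [0, 0, 0],
    [0, 0, 0]
  ]
}}

```text
time_s: 4.08
position: [0.5036, 0.1637, 0.0302]
ee_rot: [[1.0, 0.031, -0.0], [0.031, -1.0, -0.0], [-0.0, 0.0, -1.0]]
ft_force: [-0.7, 0.1, -2.4]
finger_gap: 0.0115
```

Request:
{"fn": "servo_tool", "kwargs": {
  "linear": [
    [0, 0, 0],
    [0, 0, 0],
    [0, 0, 0]
  ],
  "delta_rot": [
    [0, 0, 0],
    [0, 0, 0],
    [0, 0, 0]
  ]
}}

```text
time_s: 4.33
position: [0.5037, 0.1638, 0.0303]
ee_rot: [[1.0, 0.031, -0.0], [0.031, -1.0, -0.0], [-0.0, 0.0, -1.0]]
ft_force: [0.5, 0.1, -2.3]
finger_gap: 0.0118
```

```bash
python3 g.py .501 .163 .023 .03; python3 - <<'E'
from plant import *
import cv2
for i in range(4): 
    d=read_camera("scene");s=get_state(); print(s["time_s"],s["ft_force"].round(2),s["moment"].round(3))
cv2.imwrite("pics/s2.png",cv2.resize(d["pixels"][:,:,::-1][90:250,180:380],None,fx=4,fy=4))
E
```

```text
t 4.33 pos [0.5037 0.1638 0.0303] F [ 0.49  0.14 -2.27] M [0.016 0.22  0.008] gap 0.0118 yaw 0.0313 q [ 0.62  0.46 -0.47  0.   -0.64  0.98]
lin [-0.0027, 0.0007, 0.0073] rot [0.0001, 0.0001, 0.0013]
4.3833 [ 1.32  0.12 -2.  ] [0.04  0.157 0.023]
4.4333 [-0.3   0.51 -2.79] [-0.016  0.17  -0.018]
4.4833 [-0.02 -0.06 -3.11] [-0.021  0.153  0.007]
4.5333 [-0.01 -0.1  -2.31] [-0.003  0.162  0.008]
```

View pics/s2.png

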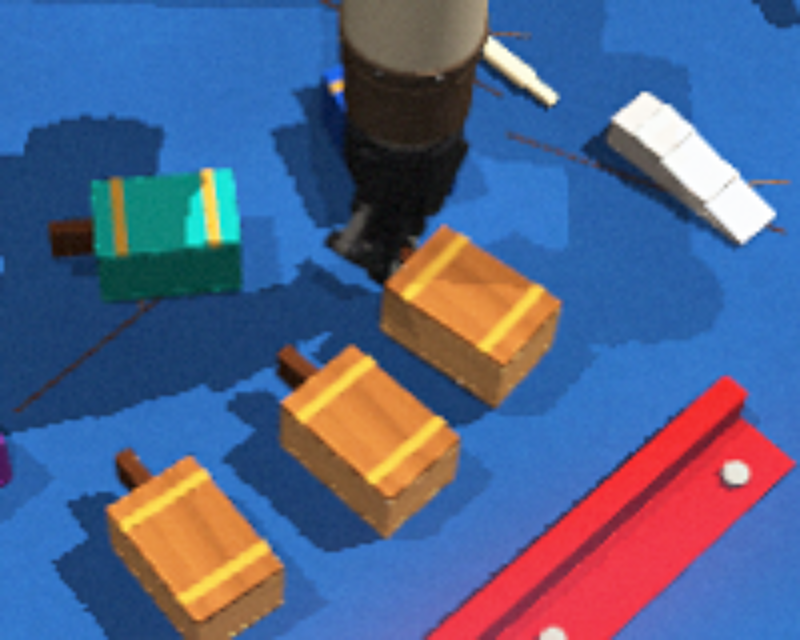

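The left box is tilted with its far end down, and raising gives about -2.4 N. I'll measure again while lowering, so the grip friction cancels.

Request:
{"fn": "servo_tool", "kwargs": {
  "linear": [
    [-0.0007, 0, 0.002],
    [-0.0014, 0, 0.004],
    [-0.0021, 0, 0.006],
    [-0.0021, 0, 0.006],
    [-0.0021, 0, 0.006],
    [-0.0021, 0, 0.006]
  ],
  "delta_rot": [
    [0, 0, 0],
    [0, 0, 0],
    [0, 0, 0],
    [0, 0, 0],
    [0, 0, 0],
    [0, 0, 0]
  ]
}}

```text
time_s: 5.03
position: [0.5017, 0.1638, 0.0243]
ee_rot: [[1.0, 0.031, 0.0], [0.031, -1.0, -0.0], [0.0, 0.0, -1.0]]
ft_force: [-0.5, -0.2, -2.6]
finger_gap: 0.0121
```

```bash
cat > w.py <<'E'
from plant import *
import numpy as np
F=[];M=[]
for i in range(8):
    read_camera("top");s=get_state();F.append(s["ft_force"]);M.append(s["moment"])
print(s["time_s"],s["position"].round(4),"F",np.mean(F,0).round(2),"sd",np.std(F,0).round(2),"M",np.mean(M,0).round(3),s["finger_gap"])
E
python3 w.py
```

```text
5.4333 [0.5016 0.1637 0.0244] F [-0.09 -0.22 -2.47] sd [0.51 0.54 0.4 ] M [0.007 0.179 0.001] 0.01174325671194697
```

Request:
{"fn": "servo_tool", "kwargs": {
  "linear": [
    [-0.0006, 0, 0],
    [-0.0012, 0, 0],
    [-0.0019, 0, 0],
    [-0.0019, 0, 0],
    [-0.0019, 0, 0]
  ],
  "delta_rot": [
    [0, -0.03, 0],
    [0, -0.07, 0],
    [0, -0.1, 0],
    [0, -0.1, 0],
    [0, -0.1, 0]
  ]
}}

```text
time_s: 5.85
position: [0.5009, 0.1641, 0.0246]
ee_rot: [[0.995, 0.031, -0.097], [0.031, -1.0, -0.002], [-0.097, -0.001, -0.995]]
ft_force: [0.3, 0.7, -0.7]
finger_gap: 0.0118
```

```bash
python3 w.py
```

```text
6.25 [0.5001 0.1639 0.0246] F [ 0.86  0.14 -0.73] sd [0.63 0.27 0.54] M [ 0.021 -0.629  0.001] 0.011493929653647374
```

```bash
python3 g.py .4997 .1638 .0178 .031
```

```text
t 6.25 pos [0.5001 0.1639 0.0246] F [ 0.81  0.17 -1.69] M [ 0.051 -0.715  0.013] gap 0.0115 yaw 0.0317 q [ 0.59  0.51 -0.38 -0.08 -0.77  1.07]
lin [0.0003, 0.0001, 0.0068] rot [-0.0004, 0.0987, 0.0007]
```

Request:
{"fn": "servo_tool", "kwargs": {
  "linear": [
    [0.0005, 0, 0],
    [0.001, 0, 0],
    [0.001, 0, 0],
    [0.001, 0, 0]
  ],
  "delta_rot": [
    [0, 0.02, 0],
    [0, 0.04, 0],
    [0, 0.04, 0],
    [0, 0.04, 0]
  ]
}}

```text
time_s: 6.58
position: [0.4994, 0.1632, 0.0237]
ee_rot: [[0.998, 0.031, -0.063], [0.031, -1.0, -0.003], [-0.063, 0.001, -0.998]]
ft_force: [0.4, 0.5, -1.7]
finger_gap: 0.0117
```

```bash
python3 w.py;python3 g.py .4997 .1638 .0178 .031
```

```text
6.9833 [0.5007 0.1637 0.0242] F [ 0.03  0.26 -2.84] sd [0.59 0.39 0.53] M [-0.02   0.008 -0.008] 0.01162839577570147
t 6.98 pos [0.5007 0.1637 0.0242] F [-1.02  0.41 -1.86] M [-0.036 -0.049 -0.012] gap 0.0116 yaw 0.031 q [ 0.6   0.49 -0.42 -0.05 -0.71  1.04]
lin [-0.0007, -0.0002, 0.0064] rot [0.0, 0.0602, -0.0]
```

```bash
cat > w.py <<'E'
from plant import *
import numpy as np,sys
F=[];M=[]
for i in range(int(sys.argv[1])):
    read_camera("top");s=get_state();F.append(s["ft_force"]);M.append(s["moment"])
F=np.array(F);M=np.array(M)
print(s["time_s"],s["position"].round(4),"F",F.mean(0).round(2),"M",M.mean(0).round(3),s["finger_gap"])
print("Fz",F[:,2].round(1),"Fx",F[:,0].round(1),"My",M[:,1].round(2))
E
python3 w.py 24
```

```text
8.1833 [0.5007 0.1637 0.0242] F [-0.    0.02 -2.72] M [-0.009  0.009  0.005] 0.011681812235433693
Fz [-2.2 -1.6 -2.  -3.1 -2.6 -2.4 -2.6 -3.  -2.9 -2.8 -3.  -2.3 -2.7 -2.6
 -3.  -4.1 -2.9 -2.2 -2.3 -2.2 -3.2 -2.7 -3.8 -3.1] Fx [-0.6  0.3 -0.1 -0.2  0.2  0.4  0.   0.2  0.4 -0.1  0.6  0.9  0.4 -0.2
  0.2 -0.9 -0.3 -0.9 -0.3  0.3  0.6  0.2 -0.4 -0.9] My [ 0.05 -0.    0.02 -0.02  0.    0.04  0.05 -0.01 -0.03  0.   -0.01  0.02
 -0.01  0.03  0.05 -0.03  0.02  0.04  0.01  0.04 -0.05  0.02  0.   -0.01]
```

Request:
{"fn": "servo_tool", "kwargs": {
  "linear": [
    [0.0007, 0, 0],
    [0.0014, 0, 0],
    [0.002, 0, 0],
    [0.002, 0, 0],
    [0.002, 0, 0]
  ],
  "delta_rot": [
    [0, 0.04, 0],
    [0, 0.08, 0],
    [0, 0.1, 0],
    [0, 0.1, 0],
    [0, 0.1, 0]
  ]
}}

```text
time_s: 8.6
position: [0.5024, 0.1637, 0.0242]
ee_rot: [[0.999, 0.032, 0.039], [0.032, -0.999, 0.001], [0.039, 0.0, -0.999]]
ft_force: [0.6, -0.7, -2.0]
finger_gap: 0.0117
```

```bash
python3 w.py 12; python3 g.py .4997 .1638 .0178 .031
```

```text
9.2 [0.5027 0.1637 0.0241] F [ 0.   -0.02 -2.54] M [-0.001  0.262 -0.016] 0.011666178414275927
Fz [-2.4 -2.5 -2.4 -3.3 -2.3 -2.2 -2.7 -2.9 -3.3 -1.8 -2.3 -2.3] Fx [ 0.3  0.5 -0.   0.4 -0.2 -0.4  0.1  0.2  0.   0.2 -0.3 -0.7] My [0.21 0.28 0.3  0.29 0.29 0.27 0.22 0.28 0.28 0.21 0.24 0.27]
t 9.2 pos [0.5027 0.1637 0.0241] F [-0.67 -0.05 -2.29] M [0.055 0.274 0.001] gap 0.0117 yaw 0.0311 q [ 0.64  0.46 -0.52  0.04 -0.56  0.93]
lin [-0.0033, -0.0001, 0.0062] rot [-0.0, -0.04, 0.0001]
```

Request:
{"fn": "servo_tool", "kwargs": {
  "linear": [
    [-0.0015, 0, 0.002],
    [-0.0025, 0, 0.004],
    [-0.0033, 0, 0.006],
    [-0.0033, 0, 0.0065],
    [-0.0033, 0, 0.0065]
  ],
  "delta_rot": [
    [0, -0.02, 0],
    [0, -0.03, 0],
    [0, -0.04, 0],
    [0, -0.04, 0],
    [0, -0.04, 0]
  ]
}}

```text
time_s: 9.62
position: [0.4997, 0.1637, 0.0176]
ee_rot: [[1.0, 0.031, 0.0], [0.031, -1.0, 0.0], [0.0, -0.0, -1.0]]
ft_force: [-2.0, -0.6, 0.5]
finger_gap: 0.0115
```

Request:
{"fn": "servo_tool", "kwargs": {
  "linear": [
    [0, 0, 0],
    [0, 0, 0],
    [0, 0, 0],
    [0, 0, 0]
  ],
  "delta_rot": [
    [0, 0, 0],
    [0, 0, 0],
    [0, 0, 0],
    [0, 0, 0]
  ],
  "claw": 0.45
}}

```text
time_s: 9.95
position: [0.4999, 0.1638, 0.0177]
ee_rot: [[1.0, 0.031, 0.001], [0.031, -1.0, 0.0], [0.001, -0.0, -1.0]]
ft_force: [-0.8, 0.3, 0.2]
finger_gap: 0.0385
```

```bash
python3 w.py 12; python3 g.py .511 .056 .09 -.076
```

```text
10.55 [0.4997 0.1637 0.0175] F [-0.18  0.22  0.09] M [-0.005  0.003 -0.002] 0.038371754343808524
Fz [ 0.7  0.7 -0.4  0.1  0.1 -0.5 -0.6 -0.1 -0.2 -0.1  1.1  0.3] Fx [-0.1 -0.1  0.1 -0.4  0.2 -0.5 -0.6 -0.7  0.6 -0.9  0.2 -0. ] My [-0.02  0.03  0.01  0.05  0.05 -0.03  0.   -0.05 -0.    0.02 -0.01 -0.  ]
t 10.55 pos [0.4997 0.1637 0.0175] F [-0.03 -0.41  0.3 ] M [-0.024 -0.002  0.025] gap 0.0384 yaw 0.0312 q [ 0.63  0.48 -0.49  0.   -0.61  0.98]
lin [0.008, 0.108, -0.0725] rot [0.0, -0.0, 0.1072]
```

Request:
{"fn": "servo_tool", "kwargs": {
  "linear": [
    [0, 0, -0.03],
    [0, 0, -0.06],
    [0, 0.01, -0.0725],
    [0.002, 0.045, -0.0725],
    [0.005, 0.085, -0.0725],
    [0.008, 0.108, -0.0725],
    [0.008, 0.108, -0.0725],
    [0.008, 0.108, -0.0725],
    [0.008, 0.108, -0.0725]
  ],
  "delta_rot": [
    [0, 0, 0],
    [0, 0, 0],
    [0, 0, 0.02],
    [0, 0, 0.05],
    [0, 0, 0.08],
    [0, 0, 0.107],
    [0, 0, 0.107],
    [0, 0, 0.107],
    [0, 0, 0.107]
  ]
}}

```text
time_s: 11.3
position: [0.5112, 0.0561, 0.09]
ee_rot: [[0.997, -0.076, 0.0], [-0.076, -0.997, 0.0], [0.0, -0.0, -1.0]]
ft_force: [-0.4, 0.7, -0.3]
finger_gap: 0.0385
```

```bash
python3 g.py .511 .056 .0175 -.076
```

```text
t 11.3 pos [0.5112 0.0561 0.09  ] F [-0.4   0.74 -0.28] M [-0.028  0.006 -0.002] gap 0.0385 yaw -0.0758 q [ 0.43  0.35 -0.45  0.   -0.77  1.07]
lin [-0.0002, 0.0001, 0.0725] rot [-0.0001, -0.0003, 0.0002]
```

Request:
{"fn": "servo_tool", "kwargs": {
  "linear": [
    [0, 0, 0.02],
    [0, 0, 0.04],
    [0, 0, 0.055],
    [0, 0, 0.065],
    [0, 0, 0.0725],
    [0, 0, 0.0725]
  ],
  "delta_rot": [
    [0, 0, 0],
    [0, 0, 0],
    [0, 0, 0],
    [0, 0, 0],
    [0, 0, 0],
    [0, 0, 0]
  ]
}}

```text
time_s: 11.8
position: [0.5103, 0.0564, 0.0161]
ee_rot: [[0.997, -0.075, -0.003], [-0.075, -0.997, -0.001], [-0.002, 0.001, -1.0]]
ft_force: [-0.7, 0.3, -0.3]
finger_gap: 0.0386
```

Request:
{"fn": "servo_tool", "kwargs": {
  "linear": [
    [0, 0, 0],
    [0, 0, 0],
    [0, 0, 0],
    [0, 0, 0],
    [0, 0, 0],
    [0, 0, 0]
  ],
  "delta_rot": [
    [0, 0, 0],
    [0, 0, 0],
    [0, 0, 0],
    [0, 0, 0],
    [0, 0, 0],
    [0, 0, 0]
  ],
  "claw": 0,
  "newtons": 20
}}

```text
time_s: 12.3
position: [0.5117, 0.0563, 0.0183]
ee_rot: [[0.997, -0.075, 0.002], [-0.075, -0.997, 0.001], [0.002, -0.001, -1.0]]
ft_force: [-1.6, 1.8, 3.4]
finger_gap: 0.0119
```

Request:
{"fn": "servo_tool", "kwargs": {
  "linear": [
    [0.0005, 0, -0.002],
    [0.001, 0, -0.004],
    [0.002, 0, -0.006],
    [0.003, 0, -0.008],
    [0.0035, 0, -0.01],
    [0.004, 0, -0.012],
    [0.0045, 0, -0.013],
    [0.0045, 0, -0.013],
    [0.0045, 0, -0.013],
    [0.0045, 0, -0.013]
  ],
  "delta_rot": [
    [0, 0, 0],
    [0, 0, 0],
    [0, 0, 0],
    [0, 0, 0],
    [0, 0, 0],
    [0, 0, 0],
    [0, 0, 0],
    [0, 0, 0],
    [0, 0, 0],
    [0, 0, 0]
  ]
}}

```text
time_s: 13.13
position: [0.5154, 0.0556, 0.0304]
ee_rot: [[0.997, -0.076, -0.0], [-0.076, -0.997, -0.0], [-0.0, 0.0, -1.0]]
ft_force: [0.8, 0.5, -2.2]
finger_gap: 0.0119
```

```bash
python3 w.py 16
```

```text
13.9333 [0.5155 0.0556 0.0305] F [-0.05 -0.04 -2.59] M [ 0.003  0.167 -0.008] 0.011671310780479418
Fz [-3.5 -2.8 -2.1 -3.2 -2.4 -2.7 -3.3 -2.9 -2.1 -2.4 -2.7 -2.3 -2.3 -1.8
 -2.8 -2. ] Fx [-0.2 -0.5 -0.6 -0.6 -0.1 -0.4  0.2 -0.1  0.4 -0.7  1.5  0.3 -0.  -0.3
  0.6 -0.5] My [0.2  0.19 0.14 0.18 0.19 0.1  0.18 0.13 0.17 0.06 0.23 0.15 0.19 0.15
 0.16 0.25]
```

Request:
{"fn": "servo_tool", "kwargs": {
  "linear": [
    [-0.0007, 0, 0.002],
    [-0.0015, 0, 0.004],
    [-0.002, 0, 0.006],
    [-0.003, 0, 0.008],
    [-0.0035, 0, 0.01],
    [-0.004, 0, 0.012],
    [-0.0045, 0, 0.013],
    [-0.0045, 0, 0.013]
  ],
  "delta_rot": [
    [0, 0, 0],
    [0, 0, 0],
    [0, 0, 0],
    [0, 0, 0],
    [0, 0, 0],
    [0, 0, 0],
    [0, 0, 0],
    [0, 0, 0]
  ]
}}

```text
time_s: 14.6
position: [0.5115, 0.0559, 0.0183]
ee_rot: [[0.997, -0.075, 0.001], [-0.075, -0.997, -0.0], [0.001, 0.0, -1.0]]
ft_force: [-1.6, -1.3, 4.5]
finger_gap: 0.0119
```

Request:
{"fn": "servo_tool", "kwargs": {
  "linear": [
    [0, 0, 0],
    [0, 0, 0],
    [0, 0, 0],
    [0, 0, 0]
  ],
  "delta_rot": [
    [0, 0, 0],
    [0, 0, 0],
    [0, 0, 0],
    [0, 0, 0]
  ],
  "claw": 0.45
}}

```text
time_s: 14.93
position: [0.5113, 0.0561, 0.0175]
ee_rot: [[0.997, -0.076, 0.0], [-0.076, -0.997, 0.0], [0.0, -0.0, -1.0]]
ft_force: [0.1, 0.2, 0.8]
finger_gap: 0.0382
```

```bash
python3 g.py .484 -.074 .09 -.204
```

```text
t 14.93 pos [0.5113 0.0561 0.0175] F [0.14 0.16 0.76] M [-0.034  0.021 -0.006] gap 0.0382 yaw -0.0756 q [ 0.43  0.47 -0.51  0.   -0.59  1.07]
lin [-0.0173, 0.1318, -0.0725] rot [-0.0002, -0.0004, 0.1284]
```

Request:
{"fn": "servo_tool", "kwargs": {
  "linear": [
    [0, 0, -0.03],
    [0, 0, -0.06],
    [-0.002, 0.015, -0.0725],
    [-0.008, 0.055, -0.0725],
    [-0.013, 0.095, -0.0725],
    [-0.0173, 0.125, -0.0725],
    [-0.0173, 0.1318, -0.0725],
    [-0.0173, 0.1318, -0.0725],
    [-0.0173, 0.1318, -0.0725]
  ],
  "delta_rot": [
    [0, 0, 0],
    [0, 0, 0],
    [0, 0, 0.02],
    [0, 0, 0.05],
    [0, 0, 0.08],
    [0, 0, 0.11],
    [0, 0, 0.128],
    [0, 0, 0.128],
    [0, 0, 0.128]
  ]
}}

```text
time_s: 15.68
position: [0.4842, -0.0742, 0.09]
ee_rot: [[0.979, -0.203, 0.001], [-0.203, -0.979, 0.0], [0.001, -0.0, -1.0]]
ft_force: [-0.0, 0.3, 0.0]
finger_gap: 0.0384
```

Request:
{"fn": "servo_tool", "kwargs": {
  "linear": [
    [0, 0, 0.02],
    [0, 0, 0.04],
    [0, 0, 0.055],
    [0, 0, 0.065],
    [0, 0, 0.0725],
    [0, 0, 0.0725]
  ],
  "delta_rot": [
    [0, 0, 0],
    [0, 0, 0],
    [0, 0, 0],
    [0, 0, 0],
    [0, 0, 0],
    [0, 0, 0]
  ]
}}

```text
time_s: 16.18
position: [0.4833, -0.0732, 0.016]
ee_rot: [[0.98, -0.201, -0.003], [-0.201, -0.98, -0.0], [-0.003, 0.001, -1.0]]
ft_force: [-0.9, -0.6, -0.3]
finger_gap: 0.0387
```

Request:
{"fn": "servo_tool", "kwargs": {
  "linear": [
    [0, 0, 0],
    [0, 0, 0],
    [0, 0, 0],
    [0, 0, 0],
    [0, 0, 0],
    [0, 0, 0]
  ],
  "delta_rot": [
    [0, 0, 0],
    [0, 0, 0],
    [0, 0, 0],
    [0, 0, 0],
    [0, 0, 0],
    [0, 0, 0]
  ],
  "claw": 0,
  "newtons": 20
}}

```text
time_s: 16.68
position: [0.4845, -0.0739, 0.0181]
ee_rot: [[0.979, -0.202, 0.002], [-0.202, -0.979, 0.0], [0.002, -0.001, -1.0]]
ft_force: [0.3, 2.8, 2.7]
finger_gap: 0.0115
```

Request:
{"fn": "servo_tool", "kwargs": {
  "linear": [
    [0.0005, 0, -0.002],
    [0.001, 0, -0.004],
    [0.002, 0, -0.006],
    [0.003, 0, -0.008],
    [0.0035, 0, -0.01],
    [0.004, 0, -0.012],
    [0.0045, 0, -0.013],
    [0.0045, 0, -0.013],
    [0.0045, 0, -0.013],
    [0.0045, 0, -0.013]
  ],
  "delta_rot": [
    [0, 0, 0],
    [0, 0, 0],
    [0, 0, 0],
    [0, 0, 0],
    [0, 0, 0],
    [0, 0, 0],
    [0, 0, 0],
    [0, 0, 0],
    [0, 0, 0],
    [0, 0, 0]
  ]
}}

```text
time_s: 17.52
position: [0.4878, -0.0752, 0.0304]
ee_rot: [[0.979, -0.203, -0.001], [-0.203, -0.979, -0.0], [-0.001, 0.0, -1.0]]
ft_force: [-2.1, -0.1, -2.6]
finger_gap: 0.0114
```

```bash
python3 w.py 16
```

```text
18.3167 [ 0.4882 -0.0751  0.0304] F [-1.91 -0.42 -2.76] M [-0.091  0.71  -0.081] 0.012032214733261262
Fz [-2.7 -2.6 -1.6 -1.8 -2.1 -3.  -3.1 -3.5 -3.4 -2.6 -3.2 -2.1 -3.3 -3.5
 -2.9 -2.9] Fx [-1.7 -0.9 -2.7 -1.6 -2.6 -2.8 -1.8 -1.8 -1.1 -1.9 -2.5 -2.3 -1.2 -1.5
 -1.7 -2.3] My [0.67 0.68 0.74 0.75 0.79 0.67 0.69 0.72 0.64 0.74 0.72 0.71 0.64 0.7
 0.7  0.78]
```

Request:
{"fn": "servo_tool", "kwargs": {
  "linear": [
    [-0.0014, 0, 0.002],
    [-0.0028, 0, 0.004],
    [-0.0035, 0, 0.006],
    [-0.0035, 0, 0.006],
    [-0.0035, 0, 0.006]
  ],
  "delta_rot": [
    [0, 0, 0],
    [0, 0, 0],
    [0, 0, 0],
    [0, 0, 0],
    [0, 0, 0]
  ]
}}

```text
time_s: 18.73
position: [0.486, -0.0742, 0.0247]
ee_rot: [[0.979, -0.202, 0.002], [-0.202, -0.979, 0.0], [0.002, -0.001, -1.0]]
ft_force: [0.1, -1.9, -1.8]
finger_gap: 0.012
```

```bash
python3 w.py 16
python3 - <<'E'
from plant import *
import cv2
d=read_camera("scene");cv2.imwrite("pics/s3.png",cv2.resize(d["pixels"][:,:,::-1][120:280,150:350],None,fx=4,fy=4))
E
```

```text
19.5333 [ 0.4851 -0.0742  0.0246] F [ 2.19 -1.07 -2.32] M [-0.36  -0.768 -0.08 ] 0.011770463115215048
Fz [-2.6 -2.8 -2.9 -2.  -2.  -1.9 -3.1 -3.1 -1.8 -2.6 -1.7 -1.7 -2.4 -2.3
 -1.6 -2.7] Fx [1.8 1.7 1.7 2.4 2.5 1.7 2.9 1.6 2.5 1.8 2.5 3.3 2.2 2.3 2.2 2.1] My [-0.46 -0.55 -0.57 -0.63 -0.7  -0.7  -0.79 -0.82 -0.84 -0.84 -0.91 -0.79
 -0.92 -0.9  -0.91 -0.97]
```

View pics/s3.png

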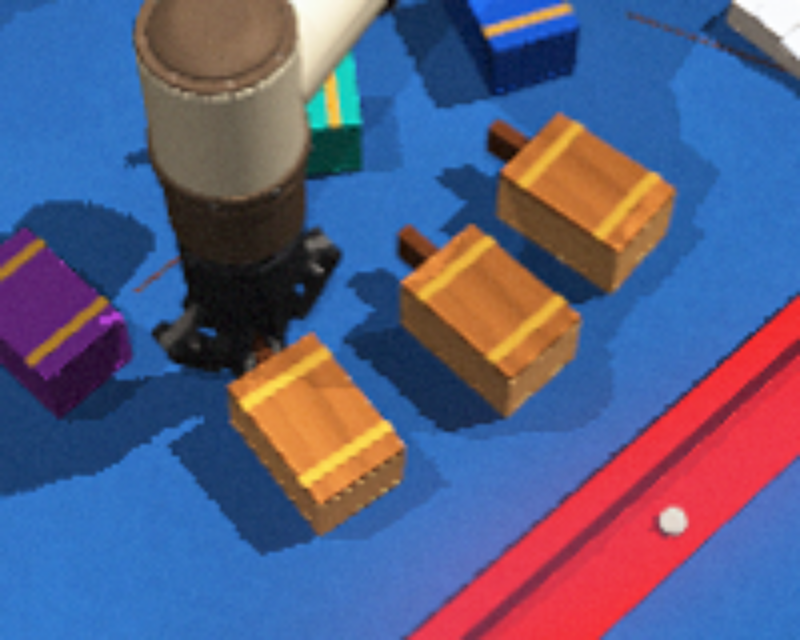

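The data now makes sense. Left and middle were hanging whole in the grip: F≈2.6 N is their full weight, and M≈0.18 N·m is 0.068·W, so both are light. Their far ends probably came off the bench, though, so the tilt steps may not have counted. The right box is heavy: its far end held more than 2 N of bench friction. I'll set the right down and redo left, middle, right with a pitching lift that keeps the far end pressed to the bench.

Request:
{"fn": "servo_tool", "kwargs": {
  "linear": [
    [0, 0, 0.002],
    [-0.0005, 0, 0.004],
    [-0.001, 0, 0.006],
    [-0.001, 0, 0.007],
    [-0.001, 0, 0.007]
  ],
  "delta_rot": [
    [0, 0, 0],
    [0, 0, 0],
    [0, 0, 0],
    [0, 0, 0],
    [0, 0, 0]
  ]
}}

```text
time_s: 20.0
position: [0.4828, -0.0741, 0.0186]
ee_rot: [[0.979, -0.202, -0.002], [-0.202, -0.979, -0.001], [-0.002, 0.001, -1.0]]
ft_force: [-3.3, 1.9, 12.2]
finger_gap: 0.0121
```

Request:
{"fn": "servo_tool", "kwargs": {
  "linear": [
    [0, 0, 0],
    [0, 0, 0],
    [0, 0, 0],
    [0, 0, 0]
  ],
  "delta_rot": [
    [0, 0, 0],
    [0, 0, 0],
    [0, 0, 0],
    [0, 0, 0]
  ],
  "claw": 0.45
}}

```text
time_s: 20.33
position: [0.4832, -0.0743, 0.0171]
ee_rot: [[0.979, -0.203, -0.001], [-0.203, -0.979, -0.0], [-0.001, 0.0, -1.0]]
ft_force: [-0.6, -0.9, -0.4]
finger_gap: 0.0384
```

Request:
{"fn": "servo_tool", "kwargs": {
  "linear": [
    [0, 0, -0.03],
    [0, 0, -0.06],
    [0, 0, -0.09],
    [0, 0, -0.12],
    [0, 0, -0.12]
  ],
  "delta_rot": [
    [0, 0, 0],
    [0, 0, 0],
    [0, 0, 0],
    [0, 0, 0],
    [0, 0, 0]
  ]
}}

```text
time_s: 20.75
position: [0.4875, -0.0741, 0.1432]
ee_rot: [[0.98, -0.201, 0.012], [-0.201, -0.98, 0.0], [0.011, -0.003, -1.0]]
ft_force: [0.5, -0.1, 0.1]
finger_gap: 0.0386
```

```bash
cat > m2.py <<'E'
from plant import *
from h import *
import sys
exec(open("m1.py").read().split("B=[]")[0].split("S,T=")[0])
src=open("m1.py").read(); exec(src[src.index("def bm"):src.index("B=[]")])
T=read_camera("top");S=read_camera("scene")
n=sys.argv[1]; cv2.imwrite(f"pics/T{n}.png",T["pixels"][:,:,::-1]);cv2.imwrite(f"pics/S{n}.png",S["pixels"][:,:,::-1])
pickle.dump((S,T),open(f"im{n}.pkl","wb"))
B=pickle.load(open("m.pkl","rb"))[0]
if len(sys.argv)>2: B[2]=np.array(eval(sys.argv[2]))
for p0 in B:
    for nm,ds in(("top",[T]),("scene",[S])):
        ms=[bm(d,p0) for d in ds]; p,f=fit(ms,ds,p0,BOX); print(nm,np.round(p,4),round(f),int(ms[0].sum()),"was",np.round(p0,4))
E
python3 m2.py 4; python3 g.py .5 .1637 .09 .031
```

```text
top [0.5699 0.1645 0.1222] 768 358 was [0.5671 0.1649 0.0297]
scene [0.5676 0.1666 0.013 ] 70 1192 was [0.5671 0.1649 0.0297]
top [0.6172 0.0494 0.0981] 788 252 was [ 0.5787  0.0509 -0.0777]
scene [ 0.5787  0.0519 -0.0758] 67 1269 was [ 0.5787  0.0509 -0.0777]
top [ 0.6008 -0.1363 -0.0142] 1157 2268 was [ 0.5507 -0.0878 -0.2077]
scene [ 0.5494 -0.0868 -0.2045] 82 1283 was [ 0.5507 -0.0878 -0.2077]
t 20.85 pos [ 0.4842 -0.074   0.1384] F [-0.73  0.1  -0.53] M [0.001 0.01  0.004] gap 0.0385 yaw -0.2041 q [ 0.18  0.25 -0.45 -0.   -0.87  1.19]
lin [-0.0328, -0.2359, 0.0486] rot [-0.0009, -0.0024, -0.2351]
```

View pics/T4.png

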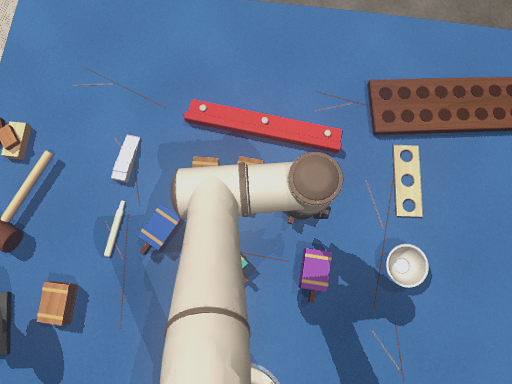

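The top view is hidden by the arm, but the scene fits show all boxes within 2 mm of their start. I go back to the left box.

Request:
{"fn": "servo_tool", "kwargs": {
  "linear": [
    [-0.004, -0.03, 0],
    [-0.01, -0.07, 0],
    [-0.015, -0.11, 0],
    [-0.02, -0.15, 0.01],
    [-0.025, -0.185, 0.025],
    [-0.031, -0.22, 0.04],
    [-0.0328, -0.236, 0.0486],
    [-0.0328, -0.236, 0.0486],
    [-0.0328, -0.236, 0.0486],
    [-0.0328, -0.236, 0.0486]
  ],
  "delta_rot": [
    [0, 0, -0.03],
    [0, 0, -0.07],
    [0, 0, -0.11],
    [0, 0, -0.15],
    [0, 0, -0.19],
    [0, 0, -0.22],
    [0, 0, -0.235],
    [0, 0, -0.235],
    [0, 0, -0.235],
    [0, 0, -0.235]
  ]
}}

```text
time_s: 21.68
position: [0.4989, 0.1625, 0.0882]
ee_rot: [[1.0, 0.03, -0.002], [0.03, -1.0, -0.001], [-0.002, 0.001, -1.0]]
ft_force: [-1.0, -0.3, 0.2]
finger_gap: 0.0383
```

```bash
python3 g.py .4997 .1637 .0175 .031
```

```text
t 21.68 pos [0.4989 0.1625 0.0882] F [-1.04 -0.33  0.17] M [-0.007 -0.023 -0.024] gap 0.0383 yaw 0.0302 q [ 0.62  0.37 -0.42 -0.   -0.78  0.98]
lin [0.0009, -0.0012, 0.0707] rot [0.0012, 0.0018, -0.0008]
```

Request:
{"fn": "servo_tool", "kwargs": {
  "linear": [
    [0, 0, 0.02],
    [0, 0, 0.04],
    [0, 0, 0.055],
    [0, 0, 0.065],
    [0, 0, 0.072],
    [0, 0, 0.072]
  ],
  "delta_rot": [
    [0, 0, 0],
    [0, 0, 0],
    [0, 0, 0],
    [0, 0, 0],
    [0, 0, 0],
    [0, 0, 0]
  ]
}}

```text
time_s: 22.18
position: [0.499, 0.1624, 0.016]
ee_rot: [[1.0, 0.03, -0.002], [0.03, -1.0, -0.001], [-0.002, 0.001, -1.0]]
ft_force: [-0.1, 0.2, -0.9]
finger_gap: 0.0382
```

Request:
{"fn": "servo_tool", "kwargs": {
  "linear": [
    [0, 0, 0],
    [0, 0, 0],
    [0, 0, 0],
    [0, 0, 0],
    [0, 0, 0],
    [0, 0, 0]
  ],
  "delta_rot": [
    [0, 0, 0],
    [0, 0, 0],
    [0, 0, 0],
    [0, 0, 0],
    [0, 0, 0],
    [0, 0, 0]
  ],
  "claw": 0,
  "newtons": 20
}}

```text
time_s: 22.68
position: [0.5001, 0.1639, 0.0178]
ee_rot: [[0.999, 0.032, 0.002], [0.032, -1.0, 0.001], [0.002, -0.001, -1.0]]
ft_force: [-1.2, -1.9, 5.6]
finger_gap: 0.0114
```

Request:
{"fn": "servo_tool", "kwargs": {
  "linear": [
    [-0.0006, 0, -0.0005],
    [-0.0008, 0, -0.002],
    [-0.0006, 0, -0.0035],
    [-0.0004, 0, -0.005],
    [-0.0002, 0, -0.0065],
    [0, 0, -0.008],
    [0.0002, 0, -0.009],
    [0.0002, 0, -0.009],
    [0.0002, 0, -0.009],
    [0.0002, 0, -0.009]
  ],
  "delta_rot": [
    [0, -0.03, 0],
    [0, -0.06, 0],
    [0, -0.08, 0],
    [0, -0.09, 0],
    [0, -0.105, 0],
    [0, -0.12, 0],
    [0, -0.13, 0],
    [0, -0.13, 0],
    [0, -0.13, 0],
    [0, -0.13, 0]
  ]
}}

```text
time_s: 23.52
position: [0.5, 0.1638, 0.0259]
ee_rot: [[0.991, 0.031, -0.128], [0.031, -1.0, -0.004], [-0.128, -0.0, -0.992]]
ft_force: [1.0, 0.9, 1.1]
finger_gap: 0.0114
```

```bash
python3 w.py 8
cat > cr.py <<'E'
from plant import *
import cv2,sys
a=list(map(int,sys.argv[2:6]))
d=read_camera(sys.argv[6] if len(sys.argv)>6 else "scene");cv2.imwrite(f"pics/{sys.argv[1]}.png",cv2.resize(d["pixels"][:,:,::-1][a[1]:a[3],a[0]:a[2]],None,fx=7,fy=7,interpolation=cv2.INTER_CUBIC))
E
python3 cr.py s5 250 130 350 210;  python3 g.py .4997 .1637 .0175 .031
```

```text
23.9167 [0.5    0.1638 0.0259] F [0.95 0.34 0.63] M [ 0.117 -0.799  0.018] 0.011732931621413792
Fz [ 0.8  0.6  1.1  1.4  0.5  0.4  0.3 -0.1] Fx [1.2 0.6 0.5 0.5 1.  2.  1.2 0.7] My [-0.68 -0.79 -0.77 -0.8  -0.81 -0.85 -0.86 -0.83]
t 23.97 pos [0.5    0.1638 0.0259] F [ 1.46 -0.72  0.78] M [ 0.17  -0.815  0.016] gap 0.0117 yaw 0.0315 q [ 0.58  0.52 -0.35 -0.09 -0.82  1.09]
lin [0.0008, 0.0001, 0.0084] rot [-0.0003, 0.1292, 0.0005]
```

View pics/s5.png

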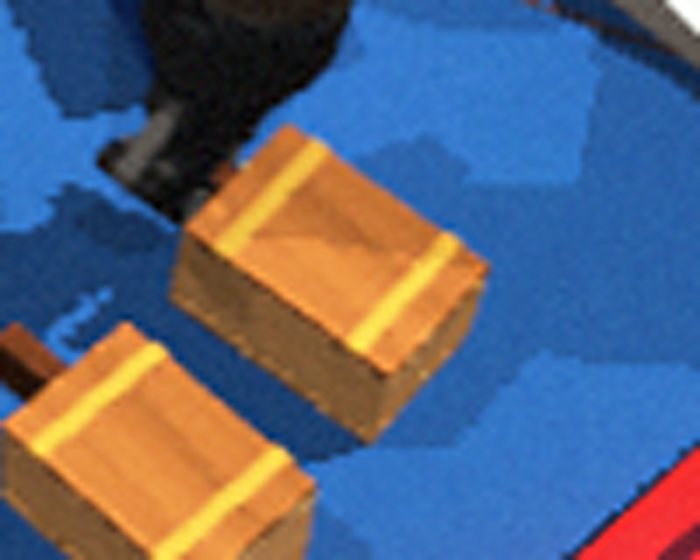

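Left box is tilted about 0.07 rad with its far end firmly on the bench. Setting it down.

Request:
{"fn": "servo_tool", "kwargs": {
  "linear": [
    [0.0002, 0, 0.002],
    [0.0004, 0, 0.004],
    [0.0006, 0, 0.006],
    [0.0008, 0, 0.0075],
    [0.0008, 0, 0.0084],
    [0.0008, 0, 0.0084]
  ],
  "delta_rot": [
    [0, 0.02, 0],
    [0, 0.045, 0],
    [0, 0.07, 0],
    [0, 0.1, 0],
    [0, 0.129, 0],
    [0, 0.129, 0]
  ]
}}

```text
time_s: 24.47
position: [0.4969, 0.1625, 0.0169]
ee_rot: [[0.999, 0.031, -0.004], [0.031, -1.0, -0.002], [-0.004, 0.002, -1.0]]
ft_force: [-0.3, -0.6, -1.2]
finger_gap: 0.0114
```

Request:
{"fn": "servo_tool", "kwargs": {
  "linear": [
    [0, 0, 0],
    [0, 0, 0],
    [0, 0, 0],
    [0, 0, 0]
  ],
  "delta_rot": [
    [0, 0, 0],
    [0, 0, 0],
    [0, 0, 0],
    [0, 0, 0]
  ],
  "claw": 0.45
}}

```text
time_s: 24.8
position: [0.4997, 0.1637, 0.0174]
ee_rot: [[1.0, 0.031, -0.001], [0.031, -1.0, 0.0], [-0.001, -0.0, -1.0]]
ft_force: [-0.0, 0.0, 0.8]
finger_gap: 0.0388
```

```bash
python3 g.py .5113 .0561 .09 -.0757
```

```text
t 24.8 pos [0.4997 0.1637 0.0174] F [-0.01  0.01  0.79] M [ 0.043  0.004 -0.029] gap 0.0388 yaw 0.0307 q [ 0.62  0.48 -0.48 -0.   -0.61  0.98]
lin [0.0082, 0.1079, -0.0726] rot [-0.0, 0.0012, 0.1064]
```

Request:
{"fn": "servo_tool", "kwargs": {
  "linear": [
    [0, 0, -0.03],
    [0, 0, -0.06],
    [0, 0.01, -0.0725],
    [0.002, 0.045, -0.0725],
    [0.005, 0.085, -0.0725],
    [0.008, 0.108, -0.0725],
    [0.008, 0.108, -0.0725],
    [0.008, 0.108, -0.0725],
    [0.008, 0.108, -0.0725]
  ],
  "delta_rot": [
    [0, 0, 0],
    [0, 0, 0],
    [0, 0, 0.02],
    [0, 0, 0.05],
    [0, 0, 0.08],
    [0, 0, 0.1065],
    [0, 0, 0.1065],
    [0, 0, 0.1065],
    [0, 0, 0.1065]
  ]
}}

```text
time_s: 25.55
position: [0.511, 0.056, 0.0899]
ee_rot: [[0.997, -0.075, -0.001], [-0.075, -0.997, 0.0], [-0.001, -0.0, -1.0]]
ft_force: [-0.3, 0.4, -0.2]
finger_gap: 0.0381
```

Request:
{"fn": "servo_tool", "kwargs": {
  "linear": [
    [0, 0, 0.02],
    [0, 0, 0.04],
    [0, 0, 0.055],
    [0, 0, 0.065],
    [0, 0, 0.0725],
    [0, 0, 0.0725]
  ],
  "delta_rot": [
    [0, 0, 0],
    [0, 0, 0],
    [0, 0, 0],
    [0, 0, 0],
    [0, 0, 0],
    [0, 0, 0]
  ]
}}

```text
time_s: 26.05
position: [0.51, 0.0563, 0.0161]
ee_rot: [[0.997, -0.074, -0.004], [-0.074, -0.997, -0.001], [-0.003, 0.001, -1.0]]
ft_force: [1.1, 0.8, -0.6]
finger_gap: 0.0382
```

Request:
{"fn": "servo_tool", "kwargs": {
  "linear": [
    [0, 0, 0],
    [0, 0, 0],
    [0, 0, 0],
    [0, 0, 0],
    [0, 0, 0],
    [0, 0, 0]
  ],
  "delta_rot": [
    [0, 0, 0],
    [0, 0, 0],
    [0, 0, 0],
    [0, 0, 0],
    [0, 0, 0],
    [0, 0, 0]
  ],
  "claw": 0,
  "newtons": 20
}}

```text
time_s: 26.55
position: [0.5114, 0.0563, 0.0182]
ee_rot: [[0.997, -0.075, 0.001], [-0.075, -0.997, 0.001], [0.001, -0.001, -1.0]]
ft_force: [-1.0, 1.4, 3.4]
finger_gap: 0.0119
```

Request:
{"fn": "servo_tool", "kwargs": {
  "linear": [
    [-0.0006, 0, -0.0005],
    [-0.0008, 0, -0.002],
    [-0.0006, 0, -0.0035],
    [-0.0004, 0, -0.005],
    [-0.0002, 0, -0.0065],
    [0, 0, -0.008],
    [0.0002, 0, -0.009],
    [0.0002, 0, -0.009],
    [0.0002, 0, -0.009],
    [0.0002, 0, -0.009]
  ],
  "delta_rot": [
    [0, -0.03, 0],
    [0, -0.06, 0],
    [0, -0.08, 0],
    [0, -0.09, 0],
    [0, -0.105, 0],
    [0, -0.12, 0],
    [0, -0.13, 0],
    [0, -0.13, 0],
    [0, -0.13, 0],
    [0, -0.13, 0]
  ]
}}

```text
time_s: 27.38
position: [0.5113, 0.0559, 0.0265]
ee_rot: [[0.989, -0.075, -0.129], [-0.074, -0.997, 0.01], [-0.129, -0.0, -0.992]]
ft_force: [0.1, 0.4, 1.2]
finger_gap: 0.0118
```

```bash
python3 w.py 8
python3 cr.py s6 230 150 330 230;  python3 g.py .5113 .0561 .0175 -.0757
```

```text
27.7833 [0.5112 0.056  0.0265] F [ 1.38 -0.53  0.43] M [-0.126 -0.843 -0.015] 0.011807594646187785
Fz [ 0.6  0.6  0.8  0.6 -0.6  1.1  0.9 -0.5] Fx [1.1 2.  0.2 2.2 1.4 1.9 0.6 1.7] My [-0.77 -0.72 -0.76 -0.87 -0.89 -0.88 -0.94 -0.9 ]
t 27.83 pos [0.5112 0.0559 0.0265] F [1.6  0.14 0.4 ] M [-0.176 -0.928  0.005] gap 0.0118 yaw -0.0752 q [ 0.39  0.5  -0.38 -0.08 -0.81  1.17]
lin [0.0012, -0.0002, 0.0089] rot [-0.0, 0.1304, 0.0005]
```

View pics/s6.png

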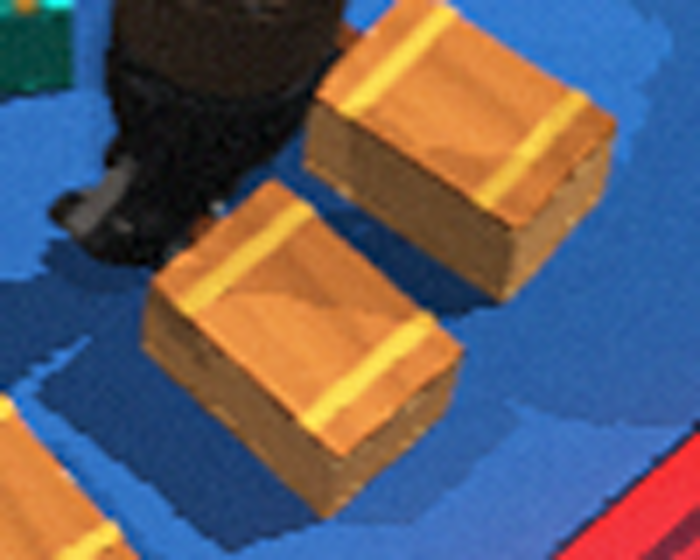

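Same for the middle box: it is tilted with its far end pressed down, and the force matches the left's (light). Set down, then on to the right.

Request:
{"fn": "servo_tool", "kwargs": {
  "linear": [
    [0.0002, 0, 0.002],
    [0.0004, 0, 0.004],
    [0.0008, 0, 0.006],
    [0.001, 0, 0.0075],
    [0.0012, 0, 0.0089],
    [0.0012, 0, 0.0089]
  ],
  "delta_rot": [
    [0, 0.02, 0],
    [0, 0.045, 0],
    [0, 0.07, 0],
    [0, 0.1, 0],
    [0, 0.13, 0],
    [0, 0.13, 0]
  ]
}}

```text
time_s: 28.33
position: [0.5082, 0.0553, 0.0172]
ee_rot: [[0.997, -0.075, -0.004], [-0.075, -0.997, -0.002], [-0.004, 0.002, -1.0]]
ft_force: [-1.5, 0.2, 2.6]
finger_gap: 0.0116
```

Request:
{"fn": "servo_tool", "kwargs": {
  "linear": [
    [0, 0, 0],
    [0, 0, 0],
    [0, 0, 0],
    [0, 0, 0]
  ],
  "delta_rot": [
    [0, 0, 0],
    [0, 0, 0],
    [0, 0, 0],
    [0, 0, 0]
  ],
  "claw": 0.45
}}

```text
time_s: 28.67
position: [0.511, 0.0558, 0.0172]
ee_rot: [[0.997, -0.076, -0.002], [-0.076, -0.997, -0.0], [-0.001, 0.0, -1.0]]
ft_force: [0.8, 0.4, 0.8]
finger_gap: 0.0382
```

```bash
python3 g.py .4835 -.0742 .09 -.203
```

```text
t 28.67 pos [0.511  0.0558 0.0172] F [0.81 0.41 0.85] M [ 0.05  -0.051 -0.04 ] gap 0.0382 yaw -0.0757 q [ 0.42  0.47 -0.51 -0.   -0.59  1.07]
lin [-0.0177, 0.1318, -0.0727] rot [0.0003, 0.0015, 0.1273]
```

Request:
{"fn": "servo_tool", "kwargs": {
  "linear": [
    [0, 0, -0.03],
    [0, 0, -0.06],
    [-0.002, 0.015, -0.0725],
    [-0.008, 0.055, -0.0725],
    [-0.013, 0.095, -0.0725],
    [-0.0177, 0.125, -0.0725],
    [-0.0177, 0.1318, -0.0725],
    [-0.0177, 0.1318, -0.0725],
    [-0.0177, 0.1318, -0.0725]
  ],
  "delta_rot": [
    [0, 0, 0],
    [0, 0, 0],
    [0, 0, 0.02],
    [0, 0, 0.05],
    [0, 0, 0.08],
    [0, 0, 0.11],
    [0, 0, 0.127],
    [0, 0, 0.127],
    [0, 0, 0.127]
  ]
}}

```text
time_s: 29.42
position: [0.4838, -0.0743, 0.09]
ee_rot: [[0.979, -0.201, -0.001], [-0.201, -0.979, 0.0], [-0.001, 0.0, -1.0]]
ft_force: [0.9, 0.5, 0.4]
finger_gap: 0.0384
```

Request:
{"fn": "servo_tool", "kwargs": {
  "linear": [
    [0, 0, 0.02],
    [0, 0, 0.04],
    [0, 0, 0.055],
    [0, 0, 0.065],
    [0, 0, 0.0725],
    [0, 0, 0.0725]
  ],
  "delta_rot": [
    [0, 0, 0],
    [0, 0, 0],
    [0, 0, 0],
    [0, 0, 0],
    [0, 0, 0],
    [0, 0, 0]
  ]
}}

```text
time_s: 29.92
position: [0.483, -0.0732, 0.016]
ee_rot: [[0.98, -0.199, -0.004], [-0.199, -0.98, -0.0], [-0.004, 0.001, -1.0]]
ft_force: [0.5, -0.4, 0.3]
finger_gap: 0.0388
```

Request:
{"fn": "servo_tool", "kwargs": {
  "linear": [
    [0, 0, 0],
    [0, 0, 0],
    [0, 0, 0],
    [0, 0, 0],
    [0, 0, 0],
    [0, 0, 0]
  ],
  "delta_rot": [
    [0, 0, 0],
    [0, 0, 0],
    [0, 0, 0],
    [0, 0, 0],
    [0, 0, 0],
    [0, 0, 0]
  ],
  "claw": 0,
  "newtons": 20
}}

```text
time_s: 30.42
position: [0.4841, -0.0739, 0.0181]
ee_rot: [[0.98, -0.201, 0.001], [-0.201, -0.98, 0.0], [0.001, -0.001, -1.0]]
ft_force: [0.2, 2.5, 2.6]
finger_gap: 0.0117
```

Request:
{"fn": "servo_tool", "kwargs": {
  "linear": [
    [-0.0006, 0, -0.0005],
    [-0.0008, 0, -0.002],
    [-0.0006, 0, -0.0035],
    [-0.0004, 0, -0.005],
    [-0.0002, 0, -0.0065],
    [0, 0, -0.008],
    [0.0002, 0, -0.009],
    [0.0002, 0, -0.009],
    [0.0002, 0, -0.009],
    [0.0002, 0, -0.009]
  ],
  "delta_rot": [
    [0, -0.03, 0],
    [0, -0.06, 0],
    [0, -0.08, 0],
    [0, -0.09, 0],
    [0, -0.105, 0],
    [0, -0.12, 0],
    [0, -0.13, 0],
    [0, -0.13, 0],
    [0, -0.13, 0],
    [0, -0.13, 0]
  ]
}}

```text
time_s: 31.25
position: [0.4838, -0.0743, 0.0265]
ee_rot: [[0.971, -0.201, -0.127], [-0.199, -0.98, 0.026], [-0.13, 0.0, -0.992]]
ft_force: [1.0, -0.5, -0.7]
finger_gap: 0.0121
```

```bash
python3 w.py 8
python3 cr.py s7 185 180 285 260;  python3 g.py .4838 -.0742 .0185 -.203
```

```text
31.65 [ 0.4838 -0.0743  0.0265] F [ 0.54  0.18 -1.01] M [-0.101 -0.721  0.021] 0.01157662540634356
Fz [-1.4 -0.9 -0.4 -0.4 -1.7 -1.3 -1.5 -0.5] Fx [ 0.3  0.3 -0.4  1.8  0.2  0.6  0.7  0.8] My [-0.66 -0.69 -0.78 -0.7  -0.71 -0.73 -0.77 -0.73]
t 31.7 pos [ 0.4838 -0.0743  0.0265] F [ 1.22  0.61 -0.92] M [-0.113 -0.763  0.039] gap 0.0115 yaw -0.2023 q [ 0.15  0.47 -0.45 -0.06 -0.77  1.27]
lin [0.001, -0.0001, 0.008] rot [0.0002, 0.1305, 0.0008]
```

View pics/s7.png

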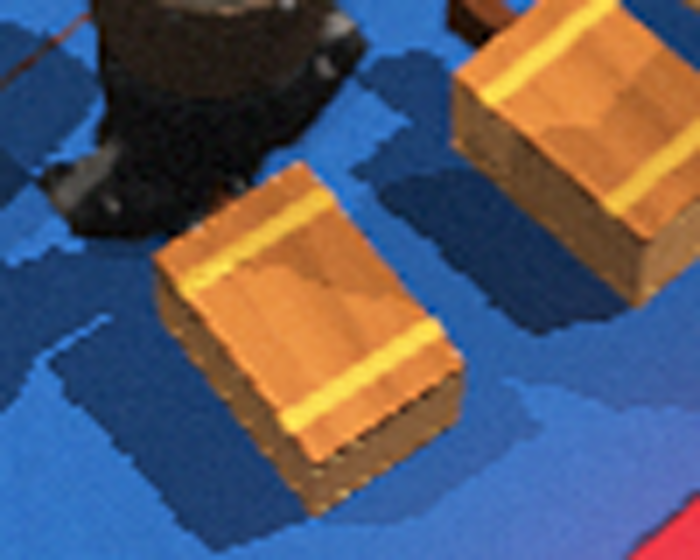

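Right box is heavier under the same lift (Fz -1.0 against +0.5 N), so it alone is the heavy one. Lowering it with the grip kept.

Request:
{"fn": "servo_tool", "kwargs": {
  "linear": [
    [0.0002, 0, 0.002],
    [0.0004, 0, 0.004],
    [0.0006, 0, 0.006],
    [0.0008, 0, 0.007],
    [0.001, 0, 0.008],
    [0.001, 0, 0.008],
    [0.001, 0, 0.008]
  ],
  "delta_rot": [
    [0, 0.02, 0],
    [0, 0.045, 0],
    [0, 0.07, 0],
    [0, 0.1, 0],
    [0, 0.13, 0],
    [0, 0.13, 0],
    [0, 0.13, 0]
  ]
}}

```text
time_s: 32.28
position: [0.4818, -0.0743, 0.0182]
ee_rot: [[0.98, -0.201, -0.005], [-0.201, -0.98, -0.0], [-0.005, 0.001, -1.0]]
ft_force: [-2.1, 0.7, 0.3]
finger_gap: 0.0117
```

```bash
python3 w.py 4; python3 g.py .5673 -.0897 .018 -.102
```

```text
32.4833 [ 0.4819 -0.0744  0.0182] F [-4.97  1.58  3.36] M [0.626 1.251 0.008] 0.011726569757881089
Fz [2.  3.3 4.  4.2] Fx [-4.2 -5.2 -5.6 -4.8] My [0.99 1.24 1.35 1.42]
t 32.48 pos [ 0.4819 -0.0744  0.0182] F [-4.8   2.41  4.2 ] M [0.713 1.421 0.029] gap 0.0117 yaw -0.2031 q [ 0.18  0.43 -0.57 -0.   -0.57  1.19]
lin [0.0868, -0.0022, -0.0002] rot [0.0009, 0.0052, -0.1011]
```

Request:
{"fn": "servo_tool", "kwargs": {
  "linear": [
    [0.003, 0, -0.0003],
    [0.007, 0, -0.0003],
    [0.011, -0.0002, -0.0003],
    [0.016, -0.0004, -0.0003],
    [0.021, -0.0006, -0.0003],
    [0.026, -0.0008, -0.0003],
    [0.031, -0.001, -0.0003],
    [0.036, -0.001, -0.0003],
    [0.041, -0.001, -0.0003],
    [0.046, -0.001, -0.0003]
  ],
  "delta_rot": [
    [0, 0, 0],
    [0, 0, -0.005],
    [0, 0, -0.01],
    [0, 0, -0.015],
    [0, 0, -0.02],
    [0, 0, -0.027],
    [0, 0, -0.034],
    [0, 0, -0.04],
    [0, 0, -0.046],
    [0, 0, -0.052]
  ]
}}

```text
time_s: 33.32
position: [0.5293, -0.0826, 0.0185]
ee_rot: [[0.989, -0.149, -0.001], [-0.149, -0.989, -0.0], [-0.001, 0.0, -1.0]]
ft_force: [-1.1, -0.1, -5.2]
finger_gap: 0.0115
```

```bash
python3 g.py .5663 -.0896 .018 -.102; python3 m2.py 8 "(.594,-.093,-.15)" | tail -2
```

```text
t 33.32 pos [ 0.5293 -0.0826  0.0185] F [-1.12 -0.1  -5.2 ] M [ 0.068  0.548 -0.026] gap 0.0115 yaw -0.1498 q [ 0.15  0.49 -0.46 -0.   -0.62  1.27]
lin [0.0376, 0.0014, 0.0005] rot [0.0002, 0.0011, -0.0478]
top [ 0.6228 -0.1127 -0.3761] 579 1622 was [ 0.594 -0.093 -0.15 ]
scene [ 0.5972 -0.0921 -0.1533] 79 1328 was [ 0.594 -0.093 -0.15 ]
```

Request:
{"fn": "servo_tool", "kwargs": {
  "linear": [
    [0.004, 0, 0.0004],
    [0.009, 0, 0.0005],
    [0.014, 0.0003, 0.0005],
    [0.019, 0.0006, 0.0005],
    [0.024, 0.0008, 0.0005],
    [0.028, 0.001, 0.0005],
    [0.032, 0.0012, 0.0005],
    [0.035, 0.0014, 0.0005],
    [0.0375, 0.0014, 0.0005],
    [0.0375, 0.0014, 0.0005]
  ],
  "delta_rot": [
    [0, 0, -0.005],
    [0, 0, -0.011],
    [0, 0, -0.017],
    [0, 0, -0.023],
    [0, 0, -0.03],
    [0, 0, -0.036],
    [0, 0, -0.042],
    [0, 0, -0.048],
    [0, 0, -0.048],
    [0, 0, -0.048]
  ]
}}

```text
time_s: 34.25
position: [0.5666, -0.0896, 0.0183]
ee_rot: [[0.995, -0.102, 0.0], [-0.102, -0.995, -0.0], [0.0, 0.0, -1.0]]
ft_force: [-1.8, -0.3, 0.4]
finger_gap: 0.0119
```

```bash
python3 w.py 4; python3 g.py .5763 -.0906 .018 -.102; python3 m2.py 9 "(.633,-.096,-.1)" | tail -2; python3 cr.py s9 200 170 300 250;python3 cr.py t9 250 110 350 190 top
```

```text
34.45 [ 0.5666 -0.0895  0.0183] F [-0.82 -0.69 -1.61] M [-0.277  0.149 -0.049] 0.011831381660951977
Fz [-1.  -1.2 -2.4 -1.9] Fx [-2.1 -1.3 -0.1  0.3] My [ 0.33  0.19  0.1  -0.02]
t 34.45 pos [ 0.5666 -0.0895  0.0183] F [ 0.25 -1.21 -1.88] M [-0.322 -0.023 -0.057] gap 0.0118 yaw -0.1021 q [ 0.13  0.54 -0.36  0.   -0.67  1.34]
lin [0.0098, 0.0001, 0.0003] rot [-0.0, -0.0011, -0.0001]
top [ 0.6735 -0.1283  0.3287] 783 1874 was [ 0.633 -0.096 -0.1  ]
scene [ 0.6337 -0.0953 -0.1169] 75 1362 was [ 0.633 -0.096 -0.1  ]
```

View pics/s9.png

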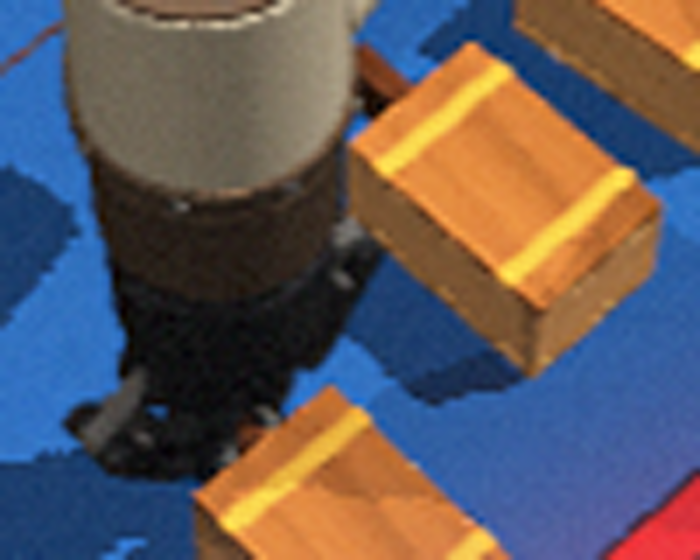

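View pics/t9.png

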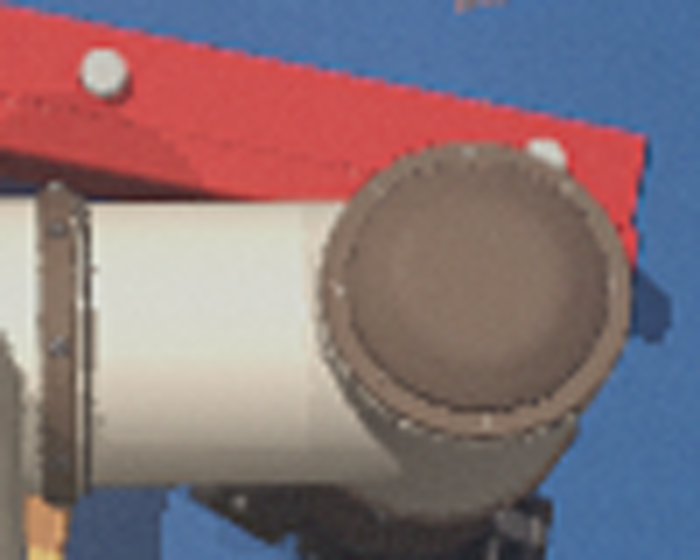

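Request:
{"fn": "servo_tool", "kwargs": {
  "linear": [
    [0.001, 0, 0],
    [0.002, 0, 0],
    [0.003, 0, 0],
    [0.004, 0, 0],
    [0.005, 0, 0],
    [0.006, 0, 0],
    [0.006, 0, 0]
  ],
  "delta_rot": [
    [0, 0, 0],
    [0, 0, 0],
    [0, 0, 0],
    [0, 0, 0],
    [0, 0, 0],
    [0, 0, 0],
    [0, 0, 0]
  ]
}}

```text
time_s: 35.23
position: [0.5704, -0.0901, 0.0183]
ee_rot: [[0.995, -0.102, -0.004], [-0.102, -0.995, -0.0], [-0.004, 0.0, -1.0]]
ft_force: [-5.6, 1.5, 3.8]
finger_gap: 0.0115
```

Request:
{"fn": "servo_tool", "kwargs": {
  "linear": [
    [0.0005, 0, 0],
    [0.001, 0, 0],
    [0.0015, 0, 0],
    [0.0015, 0, 0]
  ],
  "delta_rot": [
    [0, 0, 0],
    [0, 0, 0],
    [0, 0, 0],
    [0, 0, 0]
  ]
}}

```text
time_s: 35.57
position: [0.5719, -0.0903, 0.0183]
ee_rot: [[0.995, -0.102, -0.004], [-0.102, -0.995, -0.0], [-0.004, 0.001, -1.0]]
ft_force: [-4.6, 1.2, 3.3]
finger_gap: 0.0113
```

Request:
{"fn": "servo_tool", "kwargs": {
  "linear": [
    [0.0005, 0, 0],
    [0.001, 0, 0],
    [0.001, 0, 0]
  ],
  "delta_rot": [
    [0, 0, 0],
    [0, 0, 0],
    [0, 0, 0]
  ]
}}

```text
time_s: 35.82
position: [0.5729, -0.0904, 0.0183]
ee_rot: [[0.995, -0.102, -0.004], [-0.102, -0.995, -0.0], [-0.004, 0.0, -1.0]]
ft_force: [-5.5, 0.7, 2.7]
finger_gap: 0.0117
```

```bash
python3 w.py 3; python3 cr.py s10 215 190 315 270
```

```text
35.9667 [ 0.5728 -0.0904  0.0183] F [-4.77  0.56  3.49] M [ 0.154  1.229 -0.039] 0.011385506626077256
Fz [3.9 3.2 3.3] Fx [-5.1 -4.4 -4.9] My [1.21 1.25 1.22]
```

View pics/s10.png

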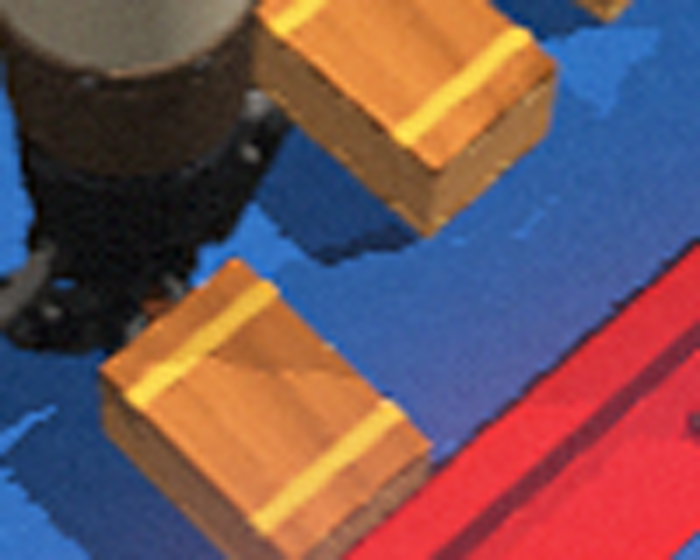

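Request:
{"fn": "servo_tool", "kwargs": {
  "linear": [
    [0.0005, 0, 0],
    [0.001, 0, 0],
    [0.001, 0, 0]
  ],
  "delta_rot": [
    [0, 0, 0],
    [0, 0, 0],
    [0, 0, 0]
  ]
}}

```text
time_s: 36.27
position: [0.5738, -0.0905, 0.0182]
ee_rot: [[0.995, -0.102, -0.004], [-0.102, -0.995, -0.0], [-0.004, 0.001, -1.0]]
ft_force: [-5.7, 0.5, 3.8]
finger_gap: 0.012
```

Request:
{"fn": "servo_tool", "kwargs": {
  "linear": [
    [0.0005, 0, 0],
    [0.001, 0, 0],
    [0.001, 0, 0]
  ],
  "delta_rot": [
    [0, 0, 0],
    [0, 0, 0],
    [0, 0, 0]
  ]
}}

```text
time_s: 36.52
position: [0.5748, -0.0906, 0.0183]
ee_rot: [[0.995, -0.102, -0.004], [-0.102, -0.995, -0.0], [-0.004, 0.001, -1.0]]
ft_force: [-5.5, -0.1, 3.7]
finger_gap: 0.0116
```

```bash
python3 w.py 3
```

```text
36.6667 [ 0.5749 -0.0906  0.0183] F [-4.65  0.09  3.25] M [1.020e-01 1.194e+00 1.000e-03] 0.01152066150714521
Fz [3.3 3.1 3.4] Fx [-4.3 -5.1 -4.5] My [1.17 1.19 1.22]
```

Request:
{"fn": "servo_tool", "kwargs": {
  "linear": [
    [0.0005, 0, 0],
    [0.001, 0, 0],
    [0.001, 0, 0]
  ],
  "delta_rot": [
    [0, 0, 0],
    [0, 0, 0],
    [0, 0, 0]
  ]
}}

```text
time_s: 36.92
position: [0.5756, -0.0907, 0.0183]
ee_rot: [[0.995, -0.102, -0.004], [-0.102, -0.995, -0.0], [-0.004, 0.001, -1.0]]
ft_force: [-5.9, 0.4, 3.7]
finger_gap: 0.0117
```

Request:
{"fn": "servo_tool", "kwargs": {
  "linear": [
    [0.0005, 0, 0],
    [0.001, 0, 0],
    [0.001, 0, 0]
  ],
  "delta_rot": [
    [0, 0, 0],
    [0, 0, 0],
    [0, 0, 0]
  ]
}}

```text
time_s: 37.17
position: [0.5756, -0.0907, 0.0183]
ee_rot: [[0.995, -0.102, -0.006], [-0.102, -0.995, -0.0], [-0.006, 0.001, -1.0]]
ft_force: [-7.5, 1.0, 6.1]
finger_gap: 0.0116
```

```bash
python3 w.py 3; python3 cr.py s11 215 190 315 270;python3 m2.py 11 "(.642,-.097,-.1)" | tail -1
```

```text
37.3167 [ 0.5756 -0.0907  0.0182] F [-7.92  1.67  5.38] M [0.477 1.88  0.016] 0.011965547738104251
Fz [5.4 5.1 5.6] Fx [-8.  -7.7 -8.1] My [1.87 1.91 1.86]
scene [ 0.6379 -0.0962 -0.1105] 144 1271 was [ 0.642 -0.097 -0.1  ]
```

View pics/s11.png

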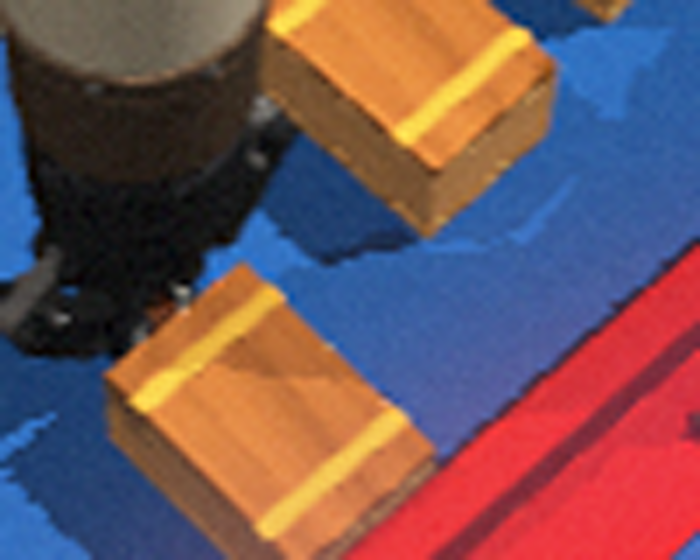

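Contact at x=0.5756: the tool stalled and the push rose from 5 to 8 N. Releasing and backing up to look.

Request:
{"fn": "servo_tool", "kwargs": {
  "linear": [
    [0, 0, 0],
    [0, 0, 0],
    [0, 0, 0],
    [0, 0, 0],
    [0, 0, 0]
  ],
  "delta_rot": [
    [0, 0, 0],
    [0, 0, 0],
    [0, 0, 0],
    [0, 0, 0],
    [0, 0, 0]
  ],
  "claw": 0.45
}}

```text
time_s: 37.88
position: [0.5787, -0.0907, 0.0182]
ee_rot: [[0.995, -0.102, -0.0], [-0.102, -0.995, -0.0], [-0.0, 0.0, -1.0]]
ft_force: [-0.6, 0.0, -0.5]
finger_gap: 0.0385
```

Request:
{"fn": "servo_tool", "kwargs": {
  "linear": [
    [0, 0, -0.02],
    [0, 0, -0.05],
    [0, 0, -0.09],
    [0, 0, -0.13],
    [-0.02, 0, -0.16],
    [-0.06, 0, -0.18],
    [-0.1, 0, -0.2],
    [-0.14, 0, -0.2],
    [-0.17, 0, -0.2],
    [-0.2, 0, -0.2]
  ],
  "delta_rot": [
    [0, 0, 0],
    [0, 0, 0],
    [0, 0, 0],
    [0, 0, 0],
    [0, 0, 0],
    [0, 0, 0],
    [0, 0, 0],
    [0, 0, 0],
    [0, 0, 0],
    [0, 0, 0]
  ]
}}

```text
time_s: 38.72
position: [0.3773, -0.0704, 0.2187]
ee_rot: [[0.995, -0.102, 0.0], [-0.102, -0.995, 0.001], [0.0, -0.001, -1.0]]
ft_force: [0.4, -0.4, 0.5]
finger_gap: 0.0386
```

```bash
python3 g.py .4 .4 .25 0;python3 m2.py 12 "(.642,-.097,-.1)"; python3 cr.py t12 250 110 350 190 top;
```

```text
t 38.72 pos [ 0.3773 -0.0704  0.2187] F [ 0.42 -0.4   0.49] M [ 0.    -0.001 -0.015] gap 0.0386 yaw -0.1026 q [ 0.24 -0.03 -0.55 -0.   -1.05  1.22]
lin [-0.0256, -0.4702, -0.031] rot [-0.0007, -0.0004, -0.1026]
top [0.5676 0.1664 0.0307] 90 1035 was [0.5671 0.1649 0.0297]
scene [0.5666 0.1655 0.0339] 71 1195 was [0.5671 0.1649 0.0297]
top [ 0.5764  0.0512 -0.0509] 56 1024 was [ 0.5787  0.0509 -0.0777]
scene [ 0.5778  0.0512 -0.0902] 74 1268 was [ 0.5787  0.0509 -0.0777]
top [ 0.6417 -0.097  -0.1064] 59 1040 was [ 0.642 -0.097 -0.1  ]
scene [ 0.637  -0.095  -0.0983] 147 1277 was [ 0.642 -0.097 -0.1  ]
```

View pics/T12.png

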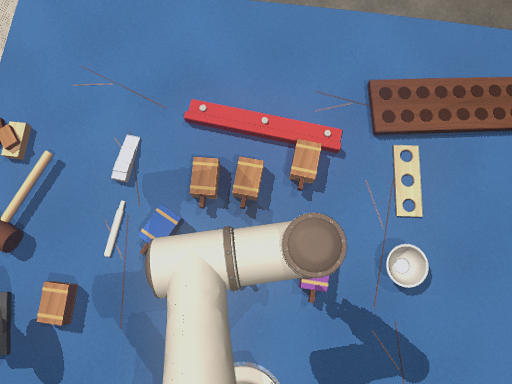

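View pics/t12.png

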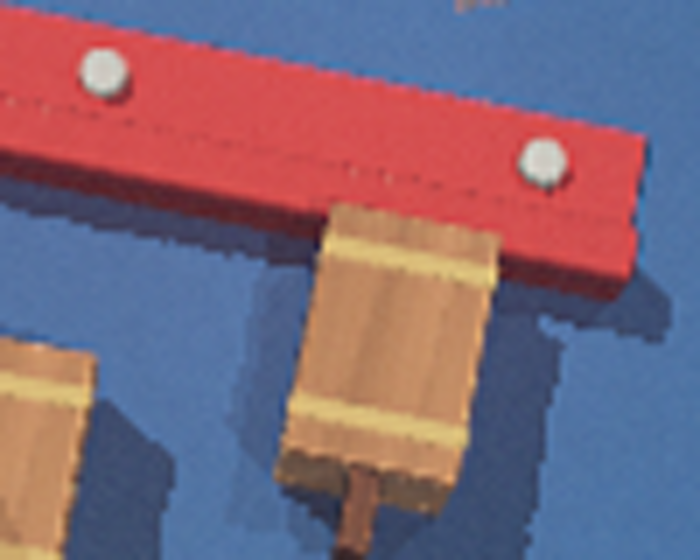

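The right box sits flush and square against the rail: its nose is about 2 mm from my rail estimate, yaw -0.106 against a rail yaw of -0.10. The light boxes are within 3 mm of their start, and the bystanders look unmoved. Handing in.

```bash
python3 -c "
from plant import *
print(close_job())"
```

```text
the job is handed in; nothing more can be done
None
```

The job is handed in. I found the right box to be the only heavy one and slid it to the red rail. The left and middle boxes read light and stayed where they stood.

**First lifts:** On the first pass I lifted the lugs straight up, and the two light boxes seem to have hung whole in the 20 N grip. The force was about 2.6 N, which is an empty box's full weight. Their far ends were probably off the bench by roughly 12 mm, so those tilts may not have counted. I therefore repeated all three in order (left, middle, right), pitching the tool to keep the far end pressed down.

**Order risk:** I had already raised the right box on that first pass, before the middle box's valid tilt. I assumed this is harmless because the right box was flat again by then.

**Weights:** In the repeat, the wrist force was about +0.6 N on the left box, +0.4 N on the middle and -1.0 N on the right. On the first lift the right box's far end also held about 2 N of bench friction, which an empty box could not. My estimate for it is 0.60–0.65 kg, slightly under the stated 0.69–0.82 kg.

**Last checks before hand-in, at about 39 of 72 s:**
- **Right box:** contact showed as the tool stalling while the push rose from 5 to 8 N. From the top camera, its far end is about 2 mm from my rail estimate and it is square within about 0.01 rad. The scene camera put it about 5 mm further back, but the rail partly hides the box there and that fit was poor.
- **Left and middle boxes:** both within about 3 mm of their start. The two cameras disagreed on the middle box's yaw by about 0.04 rad.
- **Bowl, burnisher, wedge and template:** by eye they look unmoved; I did not measure them.
- **Arm:** open and clear of everything.

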